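# Turn an oiled reel cover over onto the drip ledge with a turner

### The job

The round reel side cover in the sunken bay of the drip tray is freshly oiled, so never touch it with the gripper: take the turner by its handle, slide its blade flat along the bay floor under the cover, and with a turn of the wrist flip the cover over the step so that it lies flat, upside down, on the raised ledge. Press only gently on the tray and do not ram the cover against the brass stop. Then lay the turner flat on the bench, clear of tray and cover, let go, and leave the other things where they are.

Things in the scene. Friction and masses are not known exactly. Their poses are not given: they have to be found in the camera images.
- tray: Fixed metal drip tray, 220 x 105 mm. Origin on the bench under the middle of the step edge, x roughly to the robot's right, y roughly away from the robot. Sunken bay: x = 0 (step) to +90 mm, y = -51 mm to the stop's face at y = +44 mm; its floor is a 5 mm plate, top 5 mm above the bench. The bay's ends at y = -51 and x = +90 mm are open, without rims.
- ledge (a point): Middle of the top of the tray's raised grey drip ledge, 15 mm above the bench, 10 mm above the bay floor. The ledge covers tray x = -130 to 0 mm (step) and y = -51 to +54 mm; axes as the tray's.
- stop: The brass stop bar fixed to the tray along the bay's +y end, 90 x 10 x 17 mm (its top is 22 mm above the bench); origin under its middle, on the bay floor; axes as the tray's. It backs the cover when a blade is pushed under it towards +y.
- cover_centre (a point): Centre of the loose cover: aluminium disc 72 mm across, 6 mm thick, 55 to 95 g. z is its axis, up at the start (face with dark ring up), when its rim is 0 to 7 mm from the stop and 3 to 13 mm from the step. Underside flat to 31 mm radius, then bevelled, rising 2.5 mm to the rim: a 1.5 mm blade on the bay floor wedges under it; one 1 mm higher hits the rim.
- turner_grip (a point): Grip point of the loose turner (spatula), 140 g: mid-plane of its rubber handle, 30 mm above its underside. y from handle to blade, z up, x across. Handle 20 mm wide (x), 0 to 40 mm above the underside, y = -85 to +35 mm. Steel blade 50 mm wide, 1.5 mm thick, flat, from its heel at y = +50 mm (at the underside; a 10 mm bar across it there) to the tip edge at y = +135 mm.
- oil_can: Bystander: tan plastic oil can, 68 mm across, 150 mm high with spout; origin under its middle. Leave it.
- reel_frame: Bystander: gunmetal baitcaster frame, 55 x 64 x 48 mm; origin under its middle. Leave it.
- drive_gear: Bystander: steel drive gear, 42 mm across, 14 mm high; origin under its middle. Leave it.
- knob_a: Bystander: amber plastic spool knob, 32 mm across, 27 mm high; origin under its middle. Leave it.
- knob_b: Bystander: the other amber spool knob, same size. Leave it.
- turner: The same turner, origin under the grip point. Its blade is bent up at the heel by 0 to 7 degrees, differently each time and not measured: the tip edge stands 0 to 10 mm above the plane of the underside, so only feeling for the bay floor tells its height. The bend is stiff and stays unless forced. It lies on the bench on handle and heel at the start.

How it is judged:
By the outcome, as a careful person would: the job done as asked, in the order asked, and still so for the second after the job is handed in, with the robot touching nothing.
It also fails if it takes over 58 s, if anything falls off the work surface, if the arm or the gripper's body presses on something with over 40 N, if the wrist force passes 120 N, or if a joint passes its speed limit or range.

### The arm

A 6-joint arm with a two-finger parallel gripper is mounted at the origin on the work surface. World frame = base frame: x ahead of the robot, y to its left, z up, the work surface at z = 0. Lengths are in m, angles in rad, forces in N, time in s.
With the tool pointing down it reaches from about 0.35 to 0.85 m from the base axis. Payload 8.1 kg.
Tool frame: the origin (TCP) lies at the very end of the fingers, on their centre line; the grasp point (between the pads) lies grasp_offset behind it (grasp_offset is the distance from the TCP to the grasp point, in m); y points along the fingers, x is the direction in which the jaws open and shut, and the axes are right-handed (so a half turn about y gives the same grasp; the last joint's range is limited). The gripper opens to 85 mm and grips with 20 to 120 N. Pads are 22 mm wide; open, the fingers measure 114 mm over their backs; the gripper's body (76 mm by 85 mm) begins 54 mm behind the grasp point. The pads swing forward as they close: fully open they stand 13 mm farther back than shut.
Start: joints at [-1.294, 0.13, 1.488, -0, 1.523, -0.085], TCP at [0.212, -0.561, 0.231] pointing down, gripper open.
Joint ranges: [-2.96, 2.96], [-0.89, 2.26], [0.02, 2.5], [-1.34, 4.48], [0, 2.73], [-2.66, 2.66]. Speed limits (rad/s): [2.39, 2.39, 2.79, 3.14, 3.14, 3.14].

### API

Orientations are given as [roll, pitch, yaw] about the fixed x, y, z axes, in that order (R = Rz(yaw) Ry(pitch) Rx(roll)).
In Python, from station import state, grab_frame, camera_params, sign_off, silhouettes, place_of, grasp_offset gives the robot as it stands.
- The arm moves only by the tool apply_moves, never from a script. Its argument "moves" is a list of rows, each a list of 7 numbers: the shift along the tool's x, y, z in m, then the turn, a rotation vector about the tool's x, y, z in rad, then the finger opening in m, from 0 to 0.0854. In form: [[tx, ty, tz, rx, ry, rz, gripper], ...]. A call has 1 to 8 rows; each row is the pose to reach, as a shift and turn from the pose commanded when the call began, along the tool's axes at that moment; what a row does not reach only later rows make up. A row lasts 1/12 s, in which the tool goes at most 41.7 mm and 7.16 degrees, less where a joint would pass 70% of its speed; a pose out of reach is approached as far as the arm can. A call with a gripper value outside its range is refused whole. The fingers move at their own pace and stop on an object; "newtons" is the grip in N (left out, the last holds). Time passes only in rows, so rows that repeat a pose let the fingers close. It gives the time, the measured TCP pose, the force and the opening at its end, in the units of the state.
- state(): the state, without advancing time (a new reading comes with each control period).
- grab_frame(name): name is "side" or "top"; returns the picture (384x512x3 uint8, red, green, blue); there is no depth.
- camera_params(name): a dict with "fx", "fy", "cx", "cy" (pixels), "extrinsics" (4x4, takes a point from camera to world coordinates). Camera axes: x right, y up, looking along -z (the intrinsics and any distortion apply to the point x, -y, -z); pixel columns grow to the right and rows downward; lengths in m; the calibration is good to about 2 mm. A picture is of the moment at which its call begins. camera_params takes no time and is no camera call.
- sign_off(): hands the job in, once; it reports no verdict.
Trained networks look in the newest picture that a camera, given by its name, has taken for a name from the list of things; names that differ only in an ending like _2 or _b are one class to them, and where a whole thing is asked for, a point or a joint stands for the part that bears it (a point fixed in the world has none). Each returns a list of dicts, best first, with "score" (0 to 1); they miss things now and then, are a little off and sometimes report something else, mostly with a low value. They report only what shows in the picture. A call takes as long as a camera call.
- silhouettes(thing, camera): "region" (384x512 bool, what is visible of it).
- place_of(thing, camera): "position" ([x, y, z] in m, in the coordinates of the camera as it stood for that picture, good to about 4 mm: a listed point, or the origin of a listed thing).
The state is a dict: "time": time; "joint_pos": joint angles; "qvel": joint speeds; "effort": joint torques, N m; "tcp_pos": TCP position; "ee_rot": TCP orientation; "contact_force": force on the tool from outside, world axes, zero at the start; "torque": the same for the moment, N m; "gripper_width": opening from 0.0 (shut) to 1.0 (fully open).
Only numpy, scipy, OpenCV 4.12 (cv2) and the standard library are available. Lean on these libraries where they do the work, as an engineer would, in place of code of your own. Each camera call takes 0.05 s, during which the arm holds its last target.

## Working session

There is one attempt and no reset: what is moved stays moved. The work goes in short steps, Python scripts to look and compute and a tool call to move; the robot and the scene stay as the last step left them, time stands still between calls to the robot, and variables do not carry over. Pictures are saved under pics/ and viewed, and the job is handed in when it is done.

Besides the shell and the picture viewer there is one more tool, called as name([rows], argument=value, ...), one row to a line, values as JSON. apply_moves: Moves the arm, as the interface text tells. Its arguments: {"type":"object","properties":{"moves":{"type":"array"},"newtons":{"type":"number"}},"required":["moves"]}

```bash
mkdir -p pics; ls; python3 - <<'E'
from station import *
import cv2, numpy as np
print(state()); print(grasp_offset if not callable(grasp_offset) else grasp_offset())
for n in ("side","top"):
    f=grab_frame(n); cv2.imwrite(f"pics/{n}0.png",cv2.resize(f[:,:,::-1],(768,576),interpolation=cv2.INTER_CUBIC))
    p=camera_params(n); print(n,p)
E
```

```text
pics
{'time': 0.0, 'joint_pos': array([-1.29436436e+00,  1.31180912e-01,  1.48926412e+00,  8.06060684e-07,
        1.52301598e+00, -8.54341645e-02]), 'qvel': array([ 0.00104537, -0.0024218 , -0.00021931, -0.00117239, -0.00167603,
        0.00077772]), 'effort': array([ 8.79366962e-04, -5.69396281e+01, -5.00546765e+01, -3.58782481e-04,
        1.47577445e-02, -4.00031837e-06]), 'tcp_pos': array([ 0.21226344, -0.56061095,  0.23024097]), 'ee_rot': array([-1.5706361 ,  0.00186147, -1.20893009]), 'contact_force': array([ 0.51878517, -0.07418426,  0.05651423]), 'torque': array([0.00522741, 0.03978209, 0.05555713]), 'gripper_width': 1.002940437495864}
0.0187
side {'fx': 355.67822562066885, 'fy': 355.67822562066885, 'cx': 254.04142482140142, 'cy': 191.6069209456205, 'extrinsics': array([[-0.81244451,  0.39280013, -0.4308619 ,  0.23724005],
       [-0.58278215, -0.52520026,  0.62010455,  0.59656265],
       [ 0.01728836,  0.75489917,  0.65561297,  0.63029953],
       [ 0.        ,  0.        ,  0.        ,  1.        ]])}
top {'fx': 401.98979161889457, 'fy': 401.98979161889457, 'cx': 263.57093308288995, 'cy': 194.12515456889773, 'extrinsics': array([[ 0.00852067,  0.98595952, -0.16676695,  0.39962991],
       [-0.99995984,  0.0088648 ,  0.00131923,  0.0642286 ],
       [ 0.00277906,  0.16674902,  0.98599546,  1.17405687],
       [ 0.        ,  0.        ,  0.        ,  1.        ]])}
```

View pics/side0.png

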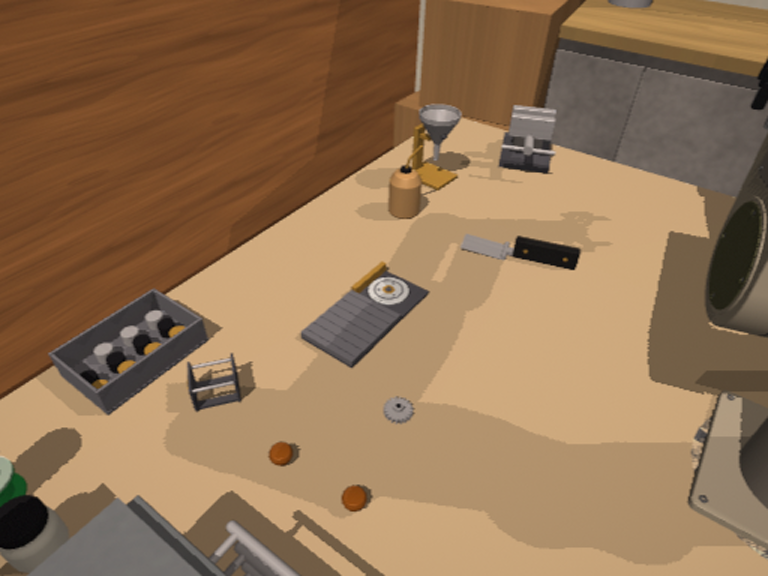

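View pics/top0.png

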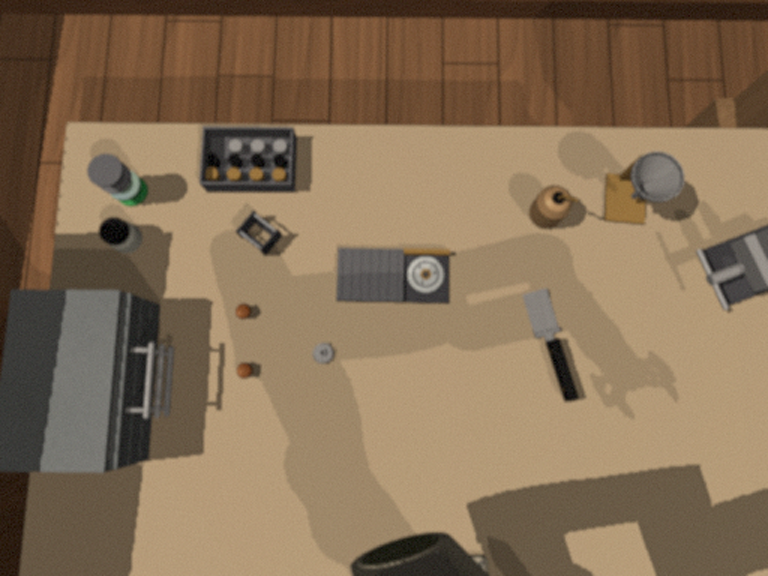

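```bash
cat > h.py <<'E'
from station import *
import cv2, numpy as np
from scipy.spatial.transform import Rotation as R
def cam2w(n,p):
    E=camera_params(n)['extrinsics']; return E[:3,:3]@np.asarray(p)+E[:3,3]
def ray(n,u,v,z):
    c=camera_params(n);E=c['extrinsics']
    d=E[:3,:3]@np.array([(u-c['cx'])/c['fx'],-(v-c['cy'])/c['fy'],-1]); o=E[:3,3]
    return o+d*(z-o[2])/d[2]
def proj(n,P):
    c=camera_params(n);E=c['extrinsics']
    q=E[:3,:3].T@(np.asarray(P)-E[:3,3]); return np.array([c['cx']+c['fx']*q[0]/-q[2], c['cy']+c['fy']*q[1]/q[2]])
E
python3 - <<'E'
from h import *
np.set_printoptions(precision=4,suppress=True)
for t in ["tray","ledge","stop","cover_centre","turner_grip","turner","oil_can","reel_frame","drive_gear","knob_a"]:
  for n in ("top","side"):
    r=place_of(t,n)
    print(t,n,[(cam2w(n,d['position']),round(d['score'],2)) for d in r[:3]])
print(state()['time'])
E
```

```text
tray top [(array([ 0.629 ,  0.047 , -0.0023]), 0.63), (array([ 0.5553,  0.356 , -0.0006]), 0.21)]
tray side [(array([0.6268, 0.0528, 0.0003]), 0.73)]
ledge top [(array([0.6297, 0.1123, 0.0179]), 0.91)]
ledge side [(array([0.6326, 0.1219, 0.0156]), 0.65)]
stop top [(array([0.6725, 0.0012, 0.008 ]), 0.61)]
stop side [(array([0.6733, 0.0012, 0.0027]), 0.61)]
cover_centre top [(array([ 0.4688, -0.2475, -0.0035]), 0.2)]
cover_centre side [(array([0.6373, 0.0043, 0.0042]), 0.92)]
turner_grip top [(array([ 0.4741, -0.245 ,  0.0346]), 0.64)]
turner_grip side [(array([ 0.4723, -0.2459,  0.0292]), 0.69), (array([0.7117, 0.3308, 0.0022]), 0.47)]
turner top [(array([ 0.4695, -0.2468, -0.0059]), 0.58)]
turner side [(array([ 0.4766, -0.2459,  0.0006]), 0.82), (array([0.6259, 0.0491, 0.0028]), 0.31)]
oil_can top [(array([ 0.763 , -0.237 , -0.0001]), 0.69)]
oil_can side [(array([ 0.7624, -0.2391, -0.0025]), 0.82), (array([0.6339, 0.1221, 0.0144]), 0.66)]
reel_frame top [(array([0.7109, 0.3284, 0.0008]), 0.74)]
reel_frame side [(array([ 0.7096,  0.3317, -0.0009]), 0.76)]
drive_gear top [(array([0.4739, 0.2055, 0.0028]), 0.69)]
drive_gear side [(array([ 0.4784,  0.2024, -0.0025]), 0.66)]
knob_a top [(array([ 0.4444,  0.3505, -0.0035]), 0.54), (array([ 0.5523,  0.3544, -0.0003]), 0.47)]
knob_a side [(array([ 0.4371,  0.3476, -0.0004]), 0.81), (array([ 0.5565,  0.3625, -0.0044]), 0.67)]
1.1
```

```bash
python3 - <<'E'
from h import *
np.set_printoptions(precision=4,suppress=True)
f=grab_frame("top"); g=grab_frame("side")
np.save("top0.npy",f);np.save("side0.npy",g)
for t in ["turner","tray","cover_centre","stop"]:
  for n,im in (("top",f),("side",g)):
    r=silhouettes(t,n)
    for d in r[:2]:
      m=d['region'].astype(np.uint8); c,_=cv2.findContours(m,0,1); c=max(c,key=cv2.contourArea)
      print(t,n,round(d['score'],2),m.sum(),cv2.boundingRect(c),[np.round(x,1) for x in cv2.minAreaRect(c)])
cv2.imwrite("pics/topz1.png",cv2.resize(f[155:280,215:395,::-1],(792,550),interpolation=cv2.INTER_CUBIC))
cv2.imwrite("pics/sidez1.png",cv2.resize(g[140:260,190:400,::-1],(798,456),interpolation=cv2.INTER_CUBIC))
E
```

```text
turner top 0.59 922 (349, 193, 36, 75) [array([366.8, 231.1]), array([77. , 16.9]), np.float64(73.3)]
turner side 0.85 978 (308, 156, 80, 24) [array([347.3, 165.5]), array([78.9, 16.8]), np.float64(8.5)]
tray top 0.84 2254 (224, 165, 76, 38) [array([261.4, 183.6]), array([74.7, 36.3]), np.float64(0.8)]
tray top 0.21 137 (269, 166, 30, 5) [array([283.5, 168. ]), array([ 4., 29.]), np.float64(90.0)]
tray side 0.94 2442 (202, 175, 83, 70) [array([243.6, 209.7]), array([40.5, 82.5]), np.float64(48.3)]
cover_centre top 0.65 418 (272, 173, 24, 21) [array([283.5, 183. ]), array([20., 23.]), np.float64(90.0)]
cover_centre side 0.68 384 (246, 185, 27, 18) [array([259. , 193.5]), array([17., 26.]), np.float64(90.0)]
stop top 0.55 122 (270, 166, 29, 5) [array([284., 168.]), array([ 4., 28.]), np.float64(90.0)]
stop side 0.73 149 (237, 175, 21, 19) [array([247.1, 184.1]), array([ 6. , 25.6]), np.float64(48.8)]
```

View pics/topz1.png

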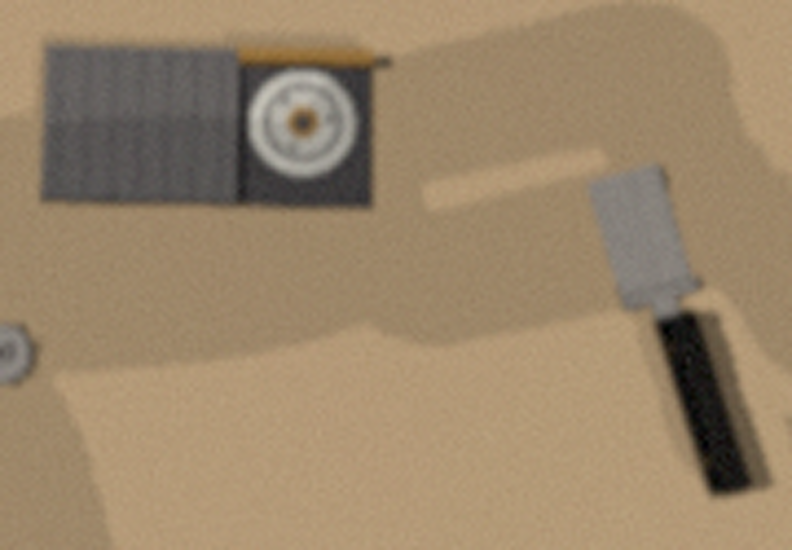

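View pics/sidez1.png

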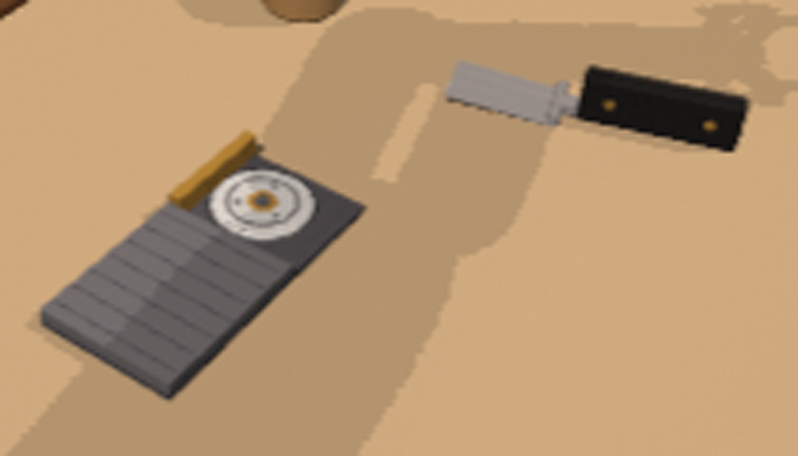

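```bash
cat > fit0.py <<'E'
from h import *
from scipy.optimize import least_squares
np.set_printoptions(precision=4,suppress=True)
T=lambda p:np.array(p)/4.4+[215-.0,155]-0.4
S=lambda p:np.array(p)/3.8+[190,140]-0.4
def fit(pts,x0,pitch=False):
    def W(x,p):
        c,s=np.cos(x[2]),np.sin(x[2]); return np.array([x[0]+c*p[0]-s*p[1],x[1]+s*p[0]+c*p[1],p[2]])
    f=lambda x:np.concatenate([proj(n,W(x,p))-uv for n,p,uv in pts])
    r=least_squares(f,x0,loss='soft_l1'); print(r.x,np.degrees(r.x[2]));print(r.fun.reshape(-1,2) if len(r.fun)==2*len(pts) else '')
    return r.x
tray=[("top",(-.13,-.051,.015),T((42,200))),("top",(-.13,.054,.015),T((45,45))),("top",(0,-.051,.015),T((238,203))),
("top",(.09,-.051,.005),T((372,208))),("side",(-.13,.054,.015),S((40,312))),("side",(-.13,-.051,.015),S((168,388))),("side",(.09,-.051,.005),S((365,207)))]
x=fit(tray,[.63,.05,-1.57])
def w2t(P):
    c,s=np.cos(x[2]),np.sin(x[2]);d=np.array(P[:2])-x[:2];return np.array([c*d[0]+s*d[1],-s*d[0]+c*d[1]])
for n,uv in (("top",T((303,122))),("side",S((262,202)))):
    P=ray(n,*uv,.011);print("cover",P,w2t(P)*1e3)
b=.005
tn=[("top",(-.025,.135,b),T((590,185))),("top",(.025,.135,b),T((660,167))),("top",(-.01,.035,.04),T((657,320))),("top",(.01,.035,.04),T((695,310))),
("top",(-.01,-.085,.04),T((712,495))),("top",(.01,-.085,.04),T((750,487))),("side",(-.025,.135,b),S((447,98))),("side",(.025,.135,b),S((460,62))),
("side",(-.01,-.085,.04),S((741,101))),("side",(-.01,-.085,0),S((735,150))),("side",(-.01,.035,.04),S((588,70)))]
fit(tn,[.473,-.246,-1.2])
E
python3 fit0.py
```

```text
[ 0.6273  0.0495 -1.5785] -90.4407304345619
[[-0.807  -0.0897]
 [-0.3215  0.0781]
 [-0.7809 -0.0383]
 [-0.6815 -0.1591]
 [ 0.2206 -0.7908]
 [ 0.8258 -0.7985]
 [ 0.3087 -0.7025]]
cover [0.6322 0.0043 0.011 ] [45.1241  5.1683]
cover [0.632  0.0074 0.011 ] [41.9951  4.9582]
[ 0.4706 -0.2454 -1.3078] -74.93267457735121
[[-0.7497 -0.8186]
 [-0.4399 -0.9233]
 [ 1.8147 -1.0237]
 [-0.0555 -0.5288]
 [ 1.9566  0.9998]
 [ 0.1931  0.9761]
 [-0.614  -0.6961]
 [ 0.0056 -0.3286]
 [ 2.4791  3.1109]
 [ 0.3497  1.4611]
 [-0.7759  1.6997]]
```

```bash
cat >> h.py <<'E'
np.set_printoptions(precision=4,suppress=True)
import json,os
def Rt(yaw_deg, pitch=0, roll=0):
    """turner axes in world; yaw of its y axis; then nose-down pitch about turner x (deg), roll about turner y"""
    B=R.from_euler('z',yaw_deg-90,degrees=True)
    return B*R.from_euler('y',roll,degrees=True)*R.from_euler('x',-pitch,degrees=True)
# tool in turner frame: x=x, y=-z, z=y then tilt beta about x
def Rtool_in_turner(beta): return R.from_matrix(np.array([[1,0,0],[0,0,1],[0,-1,0]]))*R.from_euler('x',beta,degrees=True)
def delta(tp,tR,s=None):
    s=s or state(); R0=R.from_euler('xyz',s['ee_rot']); p0=s['tcp_pos']
    return np.r_[R0.inv().apply(np.array(tp)-p0),(R0.inv()*tR).as_rotvec()]
def log():
    s=state()
    open('log.jsonl','a').write(json.dumps({k:(np.asarray(v).tolist()) for k,v in s.items()})+'\n')
    return s
def show():
    s=log();print('t',round(float(s['time']),2),'q',s['joint_pos'],'p',s['tcp_pos'],'rot',s['ee_rot'],'F',s['contact_force'],'M',s['torque'],'w',round(float(s['gripper_width']),3))
    return s
E
python3 - <<'E'
from h import *
show()
a=40;yg=-.035
tR=Rt(15.1)*Rtool_in_turner(90-a); print(tR.as_matrix())
d=tR.as_matrix()[:,1]
yT=Rt(15.1).as_matrix()[:,1]
G=np.array([.4706,-.2454,.030])+yg*yT
tcp=G+.0187*d; print('tcp',tcp)
print(delta(tcp-0.1*d+[0,0,.03],tR)); print(delta(tcp,tR))
E
```

```text
t 1.6 q [-1.2944  0.1304  1.4882 -0.      1.523  -0.0854] p [ 0.2124 -0.5611  0.2313] rot [-1.5708  0.0001 -1.209 ] F [-0.2477  0.2679  0.6464] M [ 0.0273 -0.0117  0.0172] w 0.996
[[ 0.2605  0.7396  0.6206]
 [-0.9655  0.1996  0.1674]
 [ 0.     -0.6428  0.766 ]]
tcp [ 0.4506 -0.2508  0.018 ]
[-0.2134  0.119   0.2564  0.8719  0.0919 -0.0429]
[-0.2059  0.2133  0.3327  0.8719  0.0919 -0.0429]
```

apply_moves([
  [-0.213,0.119,0.256,0.872,0.092,-0.043,0.0854],
  [-0.213,0.119,0.256,0.872,0.092,-0.043,0.0854],
  [-0.213,0.119,0.256,0.872,0.092,-0.043,0.0854],
  [-0.213,0.119,0.256,0.872,0.092,-0.043,0.0854],
  [-0.213,0.119,0.256,0.872,0.092,-0.043,0.0854],
  [-0.213,0.119,0.256,0.872,0.092,-0.043,0.0854],
  [-0.213,0.119,0.256,0.872,0.092,-0.043,0.0854],
  [-0.213,0.119,0.256,0.872,0.092,-0.043,0.0854],
], newtons=100)

```text
time: 2.27
tcp_pos: [0.366, -0.2857, 0.1162]
ee_rot: [-0.691, 0.005, -1.313]
contact_force: [0.6, 0.6, 0.0]
gripper_width: 0.998
```

```bash
python3 -c "
from h import *
show()"
```

```text
t 2.27 q [-1.4515 -0.2232  2.3158  0.8982  1.3464 -0.4877] p [ 0.366  -0.2857  0.1162] rot [-0.6912  0.0054 -1.3129] F [0.6364 0.6387 0.0199] M [-0.0868  0.3542 -0.0136] w 0.998
```

```bash
python3 - <<'E'
from h import *
import itertools
L=[json.loads(l) for l in open('log.jsonl')]
for s1,s4,s5,s6 in itertools.product((1,),(1,-1),(1,-1),(1,-1)):
  Cs=[]
  for l in (L[0],L[-1]):
    q=l['joint_pos']
    F=R.from_euler('z',q[0])*R.from_euler('y',q[1]+q[2])*R.from_euler('z',s4*q[3])*R.from_euler('y',s5*q[4])*R.from_euler('z',s6*q[5])
    Cs.append(F.inv()*R.from_euler('xyz',l['ee_rot']))
  print(s4,s5,s6,(Cs[0].inv()*Cs[1]).magnitude()*57.3, Cs[0].as_matrix().round(2).tolist())
E
```

```text
1 1 1 4.232408583073746e-14 [[-1.0, 0.0, -0.0], [-0.0, 0.0, 1.0], [0.0, 1.0, -0.0]]
1 1 -1 46.103521811885976 [[-0.99, 0.0, 0.17], [0.17, 0.0, 0.99], [0.0, 1.0, -0.0]]
1 -1 1 49.89789939816875 [[0.98, 0.1, -0.17], [0.17, 0.01, 0.99], [0.1, -1.0, -0.01]]
1 -1 -1 20.786470938287955 [[1.0, 0.1, 0.0], [0.0, -0.01, 1.0], [0.1, -1.0, -0.01]]
-1 1 1 102.93374858973557 [[-1.0, 0.0, 0.0], [0.0, -0.0, 1.0], [0.0, 1.0, 0.0]]
-1 1 -1 100.21053729308744 [[-0.99, -0.0, 0.17], [0.17, -0.0, 0.99], [0.0, 1.0, 0.0]]
-1 -1 1 111.21907186656304 [[0.98, 0.1, -0.17], [0.17, 0.01, 0.99], [0.1, -1.0, -0.01]]
-1 -1 -1 102.28630154028964 [[1.0, 0.1, 0.0], [0.0, -0.01, 1.0], [0.1, -1.0, -0.01]]
```

```bash
python3 - <<'E'
from h import *
a=40;yg=-.035
tR=Rt(15.1)*Rtool_in_turner(90-a)
d=tR.as_matrix()[:,1]; yT=Rt(15.1).as_matrix()[:,1]
G=np.array([.4706,-.2454,.030])+yg*yT; tcp=G+.0187*d
print(delta(tcp-.04*d,tR)); print(delta(tcp,tR))
f=grab_frame("side");cv2.imwrite("pics/s2.png",cv2.resize(f[100:270,250:512,::-1],(786,510),interpolation=cv2.INTER_CUBIC))
E
```

```text
[-0.0116  0.0926 -0.0176 -0.0069 -0.0077  0.0009]
[-0.0117  0.1326 -0.0179 -0.0069 -0.0077  0.0009]
```

View pics/s2.png

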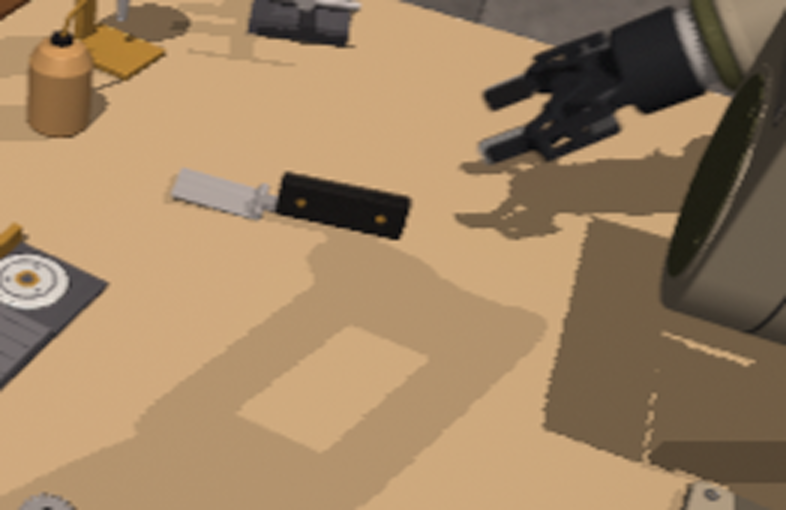

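apply_moves([
  [-0.0116,0.02,-0.0176,-0.007,-0.008,0.001,0.0854],
  [-0.0116,0.05,-0.0176,-0.007,-0.008,0.001,0.0854],
  [-0.0116,0.08,-0.0176,-0.007,-0.008,0.001,0.0854],
  [-0.0116,0.093,-0.0176,-0.007,-0.008,0.001,0.0854],
  [-0.0116,0.093,-0.0176,-0.007,-0.008,0.001,0.0854],
])

```text
time: 2.73
tcp_pos: [0.4225, -0.259, 0.0442]
ee_rot: [-0.706, -0.003, -1.299]
contact_force: [-0.3, 0.2, -0.1]
gripper_width: 1.0
```

```bash
python3 - <<'E'
from h import *
show()
a=40;yg=-.035
tR=Rt(15.1)*Rtool_in_turner(90-a)
d=tR.as_matrix()[:,1]; yT=Rt(15.1).as_matrix()[:,1]
G=np.array([.4706,-.2454,.030])+yg*yT; tcp=G+.0187*d
print(delta(tcp-.04*d,tR)); print(delta(tcp,tR))
for n in ("top","side"):
  f=grab_frame(n);np.save(f"{n}1.npy",f)
  x0,y0=(300,150) if n=="top" else (280,120)
  cv2.imwrite(f"pics/{n}3.png",cv2.resize(f[y0:y0+130,x0:x0+200,::-1],(800,520),interpolation=cv2.INTER_CUBIC))
E
```

```text
t 2.73 q [-1.2753 -0.0473  2.3243  1.0074  1.1198 -0.5674] p [ 0.4225 -0.259   0.0442] rot [-0.7057 -0.0025 -1.2991] F [-0.3169  0.2067 -0.1015] M [-0.1149  0.3208  0.0297] w 1.0
[-0.0006 -0.0007 -0.0012  0.0076  0.0072 -0.0046]
[-0.0005  0.0393 -0.0009  0.0076  0.0072 -0.0046]
```

View pics/top3.png

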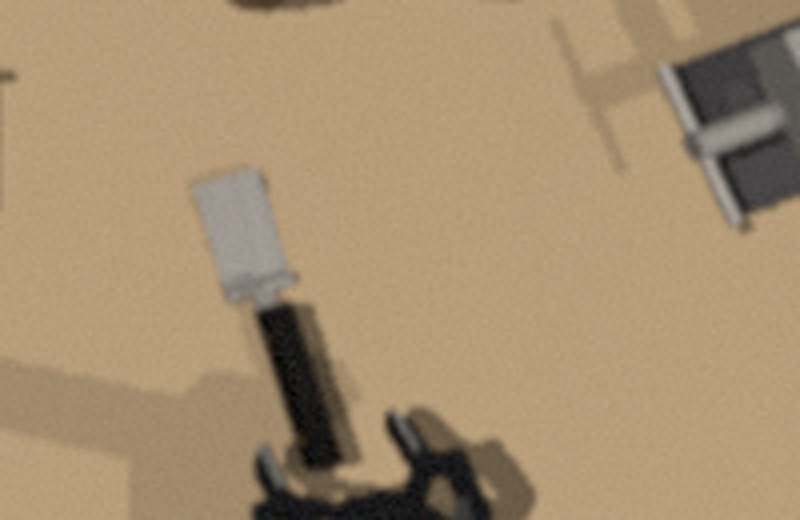

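View pics/side3.png

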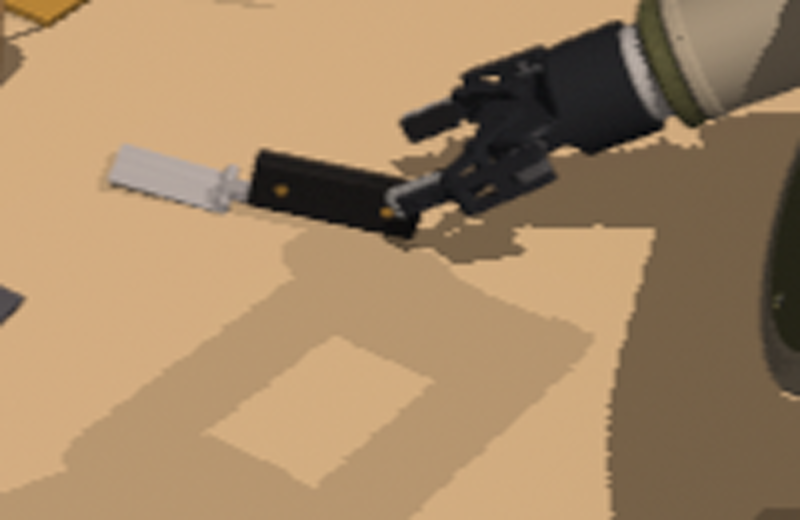

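```bash
python3 - <<'E'
from h import *
s=state(); Rm=R.from_euler('xyz',s['ee_rot']).as_matrix()
f=np.load("top1.npy");g=np.load("side1.npy")
def ov(n,f,x0,y0,k=4):
    im=cv2.resize(f[y0:y0+130,x0:x0+200,::-1],(800,520),interpolation=cv2.INTER_CUBIC)
    def pt(P,c):
        u=(proj(n,P)+.5-[x0,y0])*k; cv2.circle(im,tuple(int(v) for v in u),3,c,-1)
    for sx in (-.0425,0,.0425): pt(s['tcp_pos']+Rm[:,0]*sx,(0,0,255)); pt(s['tcp_pos']+Rm[:,0]*sx-.013*Rm[:,1],(0,255,255))
    M=Rt(15.1).as_matrix();o=np.array([.4706,-.2454,0])
    for p in [(-.01,-.085,.04),(.01,-.085,.04),(-.01,.035,.04),(.01,.035,.04),(-.01,-.085,0),(.01,-.085,0),(.025,.05,0),(-.025,.05,0),(.025,.135,.005),(-.025,.135,.005)]: pt(o+M@np.array(p),(0,255,0))
    cv2.imwrite(f"pics/{n}3o.png",im)
ov("top",f,300,150);ov("side",g,280,120)
E
```

View pics/top3o.png

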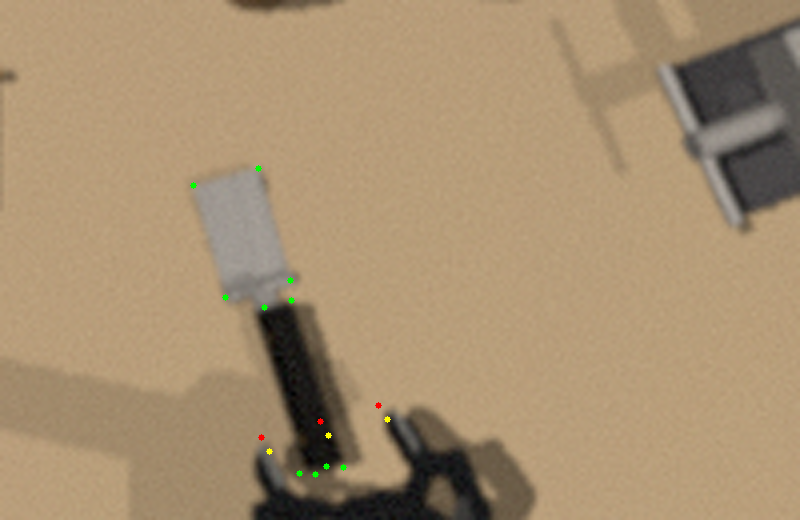

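View pics/side3o.png

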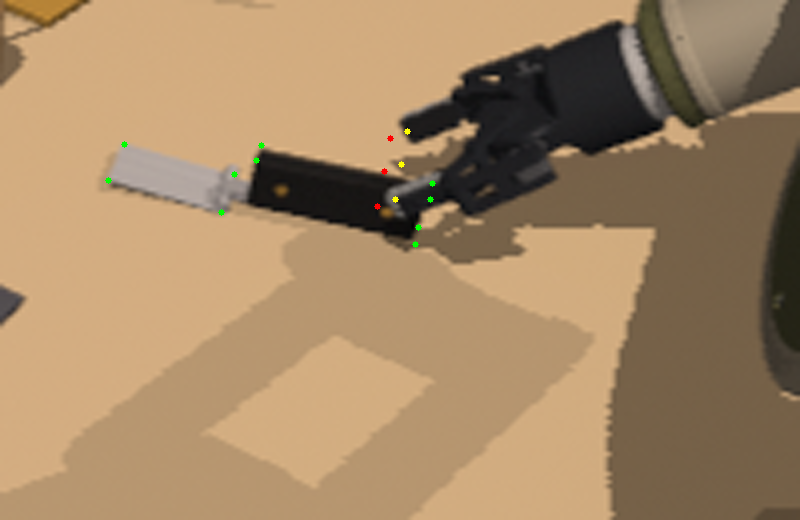

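```bash
sed -i '/^tn=/,$d' fit0.py; cat >> fit0.py <<'E'
o=.0
tn=[("top",(-.025,.135,b),T((590,185))),("top",(.025,.135,b),T((660,167))),("top",(-.01,.035,0),T((657,320))),("top",(.01,.035,.04),T((695,310))),
("top",(-.01,-.085,0),T((712,495))),("top",(.01,-.085,.04),T((750,487))),("side",(-.025,.135,b),S((447,98))),("side",(.025,.135,b),S((460,62))),
("side",(.01,-.085,.04),S((748,98))),("side",(-.01,-.085,0),S((735,150))),("side",(.01,.035,.04),S((590,67))),("side",(-.01,.035,0),S((580,118))),("side",(-.025,.05,0),S((550,122)))]
print('both');fit(tn,[.473,-.246,-1.2])
print('top');fit([t for t in tn if t[0]=='top'],[.473,-.246,-1.2])
print('side');fit([t for t in tn if t[0]=='side'],[.473,-.246,-1.2])
E
python3 fit0.py | sed -n '/both/,$p'; python3 - <<'E'
from h import *
for n in("top","side"):
  for t in ("turner_grip","turner"):
    r=place_of(t,n);print(t,n,[(cam2w(n,d['position']),round(d['score'],2)) for d in r[:2]])
E
```

```text
both
[ 0.471  -0.2476 -1.2946] -74.17493865839376
[[-0.5745 -0.6782]
 [-0.3308 -0.9965]
 [-1.0629  0.1394]
 [ 0.5255 -0.659 ]
 [-0.8744  0.6103]
 [ 1.327   0.6914]
 [-0.4066 -0.7274]
 [-0.0063 -0.404 ]
 [ 1.367  -0.7843]
 [ 0.5717  0.8068]
 [ 0.0165 -1.6064]
 [-0.9552 -0.082 ]
 [ 0.9169  0.6751]]
top
[ 0.4706 -0.2483 -1.2953] -74.2170245311526
[[-0.3033 -0.5578]
 [-0.0556 -0.8646]
 [-0.8114  0.2727]
 [ 0.7877 -0.5163]
 [-0.6472  0.7563]
 [ 1.5644  0.8475]]
side
[ 0.4711 -0.2463 -1.2901] -73.91572837288703
[[-0.643  -0.4142]
 [-0.3034 -0.1266]
 [ 1.1809 -0.6655]
 [ 0.4189  0.938 ]
 [-0.2118 -1.3931]
 [-1.1527  0.1476]
 [ 0.7324  0.9264]]
turner_grip top [(array([ 0.4738, -0.2452,  0.0315]), 0.76)]
turner top [(array([ 0.4707, -0.2467, -0.0038]), 0.76)]
turner_grip side []
turner side [(array([ 0.4728, -0.2447, -0.0001]), 0.96)]
```

```bash
python3 - <<'E'
from h import *
a=40;yg=-.035
tR=Rt(15.9)*Rtool_in_turner(90-a)
d=tR.as_matrix()[:,1]; yT=Rt(15.9).as_matrix()[:,1]
G=np.array([.4715,-.247,.030])+yg*yT; tcp=G+.0187*d
print(tcp,delta(tcp-.03*d,tR)); print(delta(tcp,tR))
E
```

```text
[ 0.4516 -0.2527  0.018 ] [-0.0014  0.0127 -0.0018  0.007   0.      0.0117]
[-0.0017  0.0427 -0.0016  0.007   0.      0.0117]
```

apply_moves([
  [-0.0016,0.015,-0.0016,0.007,0,0.012,0.0854],
  [-0.0016,0.03,-0.0016,0.007,0,0.012,0.0854],
  [-0.0016,0.0427,-0.0016,0.007,0,0.012,0.0854],
  [-0.0016,0.0427,-0.0016,0.007,0,0.012,0.0854],
  [-0.0016,0.0427,-0.0016,0.007,0,0.012,0.0854],
])

```text
time: 3.45
tcp_pos: [0.4516, -0.2515, 0.0172]
ee_rot: [-0.698, 0.002, -1.292]
contact_force: [-0.2, -0.0, 0.7]
gripper_width: 0.998
```

```bash
python3 - <<'E'
from h import *
show()
for n,x0,y0 in (("top",300,170),("side",280,120)):
  f=grab_frame(n)
  cv2.imwrite(f"pics/{n}4.png",cv2.resize(f[y0:y0+130,x0:x0+200,::-1],(800,520),interpolation=cv2.INTER_CUBIC))
E
```

```text
t 3.45 q [-1.1993  0.0677  2.2879  1.082   1.0435 -0.6142] p [ 0.4516 -0.2515  0.0172] rot [-0.698   0.0025 -1.2919] F [-0.2345 -0.0034  0.6605] M [-0.0704  0.3361  0.0061] w 0.998
```

View pics/top4.png

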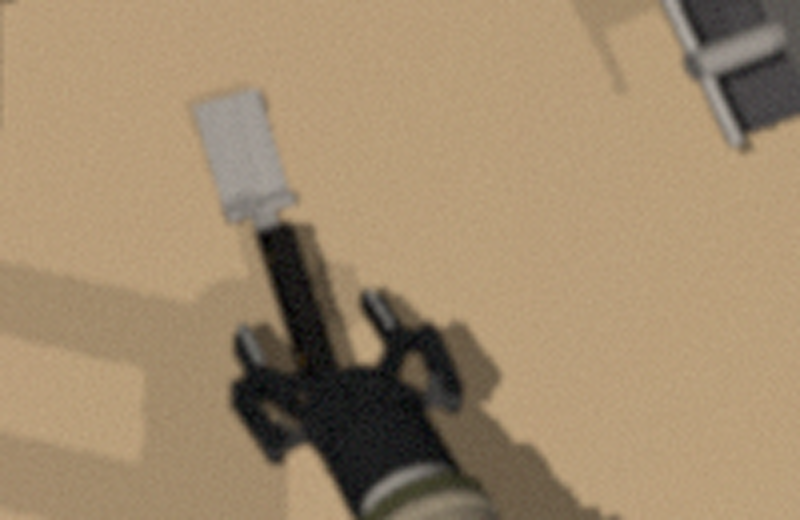

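View pics/side4.png

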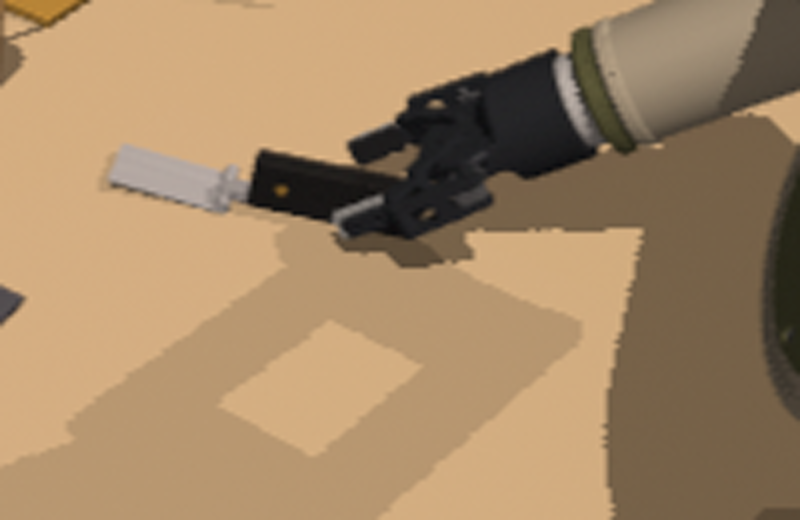

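apply_moves([
  [0,0,0,0,0,0,0.04],
  [0,0,0,0,0,0,0.015],
  [0,0,0,0,0,0,0.01],
  [0,0,0,0,0,0,0.005],
  [0,0,0,0,0,0,0.0],
  [0,0,0,0,0,0,0.0],
  [0,0,0,0,0,0,0.0],
], newtons=110)

```text
time: 4.13
tcp_pos: [0.4518, -0.2517, 0.0172]
ee_rot: [-0.698, 0.002, -1.292]
contact_force: [-5.8, -0.7, 4.8]
gripper_width: 0.22
```

```bash
python3 - <<'E'
from h import *
show()
for n,x0,y0 in (("top",300,170),):
  f=grab_frame(n)
  cv2.imwrite(f"pics/{n}5.png",cv2.resize(f[y0:y0+130,x0:x0+200,::-1],(800,520),interpolation=cv2.INTER_CUBIC))
L=[json.loads(l) for l in open('log.jsonl')]
A=[];b=[]
def blocks(q):
    Rs=[R.from_euler('z',q[0])]; Rs.append(Rs[-1]*R.from_euler('y',q[1]));Rs.append(Rs[-1]*R.from_euler('y',q[2]));Rs.append(Rs[-1]*R.from_euler('z',q[3]));Rs.append(Rs[-1]*R.from_euler('y',q[4]))
    I=[r.as_matrix() for r in Rs]
    # unknown: z0, v1x,v1y, v2(x,z), v3(x,z), v5z ,v4? 
    return np.c_[np.array([0,0,1.]),I[0][:,0],I[0][:,1],I[1][:,2],I[2][:,0],I[2][:,2],I[4][:,2]]
for l in L: A.append(blocks(l['joint_pos']));b.append(l['tcp_pos'])
A=np.vstack(A);b=np.hstack(b);x,res,rk,sv=np.linalg.lstsq(A,b,rcond=None);print(x,rk,sv,(A@x-b).reshape(-1,3)*1e3)
E
```

```text
t 4.13 q [-1.199   0.0679  2.2878  1.0828  1.0427 -0.6147] p [ 0.4518 -0.2517  0.0172] rot [-0.6979  0.0018 -1.2923] F [-5.802  -0.6825  4.7838] M [0.0441 0.3461 0.119 ] w 0.22
[0.3181 0.     0.0512 0.3691 0.0616 0.5534 0.3648] 7 [4.2086 3.1322 2.5584 0.6987 0.525  0.3727 0.169 ] [[ 0.  0. -0.]
 [ 0. -0.  0.]
 [ 0.  0. -0.]
 [ 0. -0.  0.]
 [ 0. -0. -0.]]
```

View pics/top5.png

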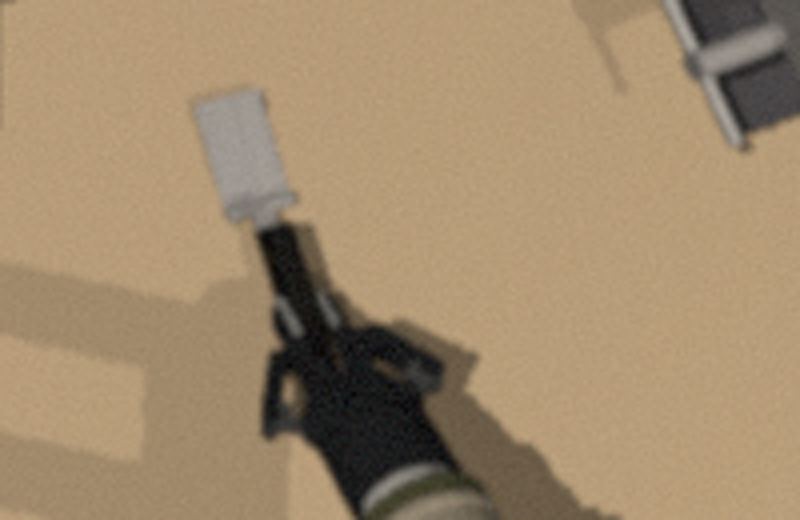

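```bash
cat >> h.py <<'E'
K=dict(h=.3181,o=.0512,L2=.3691,a=.0616,L3=.5534,L5=.3648)
LIM=np.array([[-2.96,2.96],[-.89,2.26],[.02,2.5],[-1.34,4.48],[0,2.73],[-2.66,2.66]])
CT=np.array([[-1,0,0],[0,0,1],[0,1,0.]])
def fk(q):
    r1=R.from_euler('z',q[0]);r2=r1*R.from_euler('y',q[1]);r3=r2*R.from_euler('y',q[2]);r5=r3*R.from_euler('z',q[3])*R.from_euler('y',q[4]);r6=r5*R.from_euler('z',q[5])
    sh=np.array([0,0,K['h']])+r1.apply([0,K['o'],0]); el=sh+r2.apply([0,0,K['L2']]); w=el+r3.apply([K['a'],0,K['L3']])
    return w+r5.apply([0,0,K['L5']]), r6*R.from_matrix(CT), (sh,el,w)
def ik(p,Rm,qref=None):
    M=Rm.as_matrix();d=M[:,1];w=np.asarray(p)-K['L5']*d
    out=[]
    rr=np.hypot(w[0],w[1])
    if rr<K['o']: return out
    for sg in (1,-1):
        xr=sg*np.sqrt(rr**2-K['o']**2)  # forward coordinate in the arm plane, lateral = +o
        q1=np.arctan2(w[1],w[0])-np.arctan2(K['o'],xr); q1=(q1+np.pi)%(2*np.pi)-np.pi
        X,Z=xr,w[2]-K['h']; D=np.hypot(X,Z); L4=np.hypot(K['a'],K['L3']); g=np.arctan2(K['a'],K['L3'])
        c=(D**2-K['L2']**2-L4**2)/(2*K['L2']*L4)
        if abs(c)>1: continue
        for e in (1,-1):
            t=e*np.arccos(c); q3=t-g
            q2=np.arctan2(X,Z)-np.arctan2(L4*np.sin(t),K['L2']+L4*np.cos(t))
            W=(R.from_euler('z',q1)*R.from_euler('y',q2+q3)).inv()*Rm*R.from_matrix(CT).inv()
            m=W.as_matrix(); 
            for f in (1,-1):
                q5=f*np.arccos(np.clip(m[2,2],-1,1))
                q4=np.arctan2(f*m[1,2],f*m[0,2]); q6=np.arctan2(f*m[2,1],-f*m[2,0])
                for k in (0,1):
                  q4b=q4+2*np.pi*k
                  q=np.array([q1,(q2+np.pi)%(2*np.pi)-np.pi,q3,q4b,q5,q6]); out.append(q)
    return out
def viol(q): return np.maximum(np.maximum(LIM[:,0]-q,q-LIM[:,1]),0).max()
def margin(q): return np.minimum(q-LIM[:,0],LIM[:,1]-q)
TR=(np.array([.6273,.0495,0]),R.from_euler('z',-90.44,degrees=True))
E
python3 - <<'E'
from h import *
L=json.loads(open('log.jsonl').readlines()[-1])
qs=ik(L['tcp_pos'],R.from_euler('xyz',L['ee_rot']))
print(min(np.abs(q-L['joint_pos']).max() for q in qs), [q for q in qs if viol(q)==0])
E
cat > plan.py <<'E'
from h import *
def tool_from_turner(o,Rtn,beta,yg,zg=.030):
    tR=Rtn*Rtool_in_turner(beta); G=np.asarray(o)+Rtn.apply([0,yg,zg]); return G+.0187*tR.as_matrix()[:,1], tR
def lowest(p,tR,q):
    # lowest points: body corners, wrist, elbow
    M=tR.as_matrix(); z=[]
    for back in (.0727,.13):
        for sx in (-.0425,.0425):
            for sz in (-.0425,.0425): z.append((p-back*M[:,1]+sx*M[:,0]+sz*M[:,2])[2])
    return min(z), fk(q)[2][2][2]
def turner_pose(th,phi,Bt,bl=.105,pitch=0):
    """th flip deg, phi in-plane yaw, Bt = tray coords of blade pt at turner y=bl z=0"""
    Rtn=TR[1]*R.from_euler('y',-th,degrees=True)*R.from_euler('z',phi,degrees=True)*R.from_euler('x',-pitch,degrees=True)
    B=TR[0]+TR[1].apply(Bt)
    return B-Rtn.apply([0,bl,0]),Rtn
if __name__=="__main__":
  for beta,yg in ((50,-.035),(30,-.02),(60,-.04)):
    for phi in (0,15,25,35,45,60):
      print('beta',beta,'phi',phi)
      for th in (0,30,60,75,90,100,110):
        t=np.radians(th)
        Bt=np.array([.036*np.cos(t)+.002*np.sin(t),.003,.0065+.036*np.sin(t)])
        o,Rtn=turner_pose(th,phi,Bt)
        p,tR=tool_from_turner(o,Rtn,beta,yg)
        qs=sorted(ik(p,tR),key=viol)
        if not qs: print(th,'unreach');continue
        q=qs[0]; lo=lowest(p,tR,q)
        print(th,'viol %.2f'%viol(q),q,'bodyz %.3f wristz %.3f'%lo)
E
python3 plan.py
```

```text
4.440892098500626e-16 [array([-1.199 ,  0.0679,  2.2878,  1.0828,  1.0427, -0.6147])]
beta 50 phi 0
0 viol 0.25 [-0.1554 -0.551   2.7465  0.9637  0.1377  0.5162] bodyz 0.039 wristz 0.259
30 viol 0.10 [-2.3746  2.3597  2.5842  2.2483  1.3834  2.0753] bodyz 0.031 wristz 0.243
60 viol 0.31 [-2.1526  2.5697  2.3161  1.8854  1.6771  1.8396] bodyz 0.017 wristz 0.164
75 viol 0.25 [0.7577 0.5338 2.1809 4.6691 1.3673 2.9111] bodyz 0.009 wristz 0.107
90 viol 0.16 [0.7921 0.7588 2.0524 4.6434 1.5472 2.812 ] bodyz -0.000 wristz 0.043
100 viol 0.13 [0.7966 0.8988 1.9725 4.6094 1.6584 2.7369] bodyz -0.023 wristz -0.002
110 viol 0.08 [0.7868 1.0306 1.8986 4.5593 1.7646 2.6545] bodyz -0.045 wristz -0.046
beta 50 phi 15
0 viol 0.15 [-0.5588 -0.3795  2.646   1.2975  0.616  -0.2658] bodyz 0.039 wristz 0.259
30 viol 0.20 [ 0.0189 -0.6141  2.6955 -0.6725  0.2753  1.6803] bodyz 0.059 wristz 0.296
60 viol 0.14 [ 0.527  -0.127   2.4679 -1.4763  0.8854  2.4559] bodyz 0.065 wristz 0.255
75 viol 0.18 [ 0.6746  0.1577  2.3231 -1.5161  1.1433  2.4659] bodyz 0.062 wristz 0.208
90 viol 0.20 [ 0.7663  0.4269  2.176
[... 9607 characters left out ...]
12  0.2706  2.01   -1.2382  1.315   1.4832] bodyz 0.093 wristz 0.266
beta 60 phi 60
0 viol 0.00 [-0.8341  0.5336  1.7984  0.992   1.4122 -0.7956] bodyz 0.027 wristz 0.210
30 viol 0.00 [-0.5952 -0.0472  2.0631  0.7075  1.0777 -0.5311] bodyz 0.124 wristz 0.393
60 viol 0.00 [-0.0897 -0.3216  2.1403 -0.0292  0.8714  0.198 ] bodyz 0.189 wristz 0.473
75 viol 0.00 [ 0.203  -0.2398  2.088  -0.477   0.9484  0.6306] bodyz 0.188 wristz 0.466
90 viol 0.00 [ 0.4454 -0.0395  1.9838 -0.7877  1.1237  0.9252] bodyz 0.169 wristz 0.428
100 viol 0.00 [ 0.5679  0.1322  1.8925 -0.9217  1.2581  1.0426] bodyz 0.150 wristz 0.386
110 viol 0.00 [ 0.661   0.3188  1.7884 -1.0197  1.3921  1.1129] bodyz 0.127 wristz 0.333
```

```bash
cat >> h.py <<'E'
BETA,YG,ZG=50.,-.0345,.0292
COV=np.array([.0435,.005])
def tp(th,phi,Bt,bl=.135,pitch=0,bend=0):
    """tool pose; Bt tray coords (m) of the blade underside point at distance bl along turner (incl bend)"""
    Rtn=TR[1]*R.from_euler('y',-th,degrees=True)*R.from_euler('z',phi,degrees=True)*R.from_euler('x',-pitch,degrees=True)
    b=np.radians(bend); loc=np.array([0,.05+(bl-.05)*np.cos(b),(bl-.05)*np.sin(b)])
    o=TR[0]+TR[1].apply(Bt)-Rtn.apply(loc)
    tR=Rtn*Rtool_in_turner(BETA); return o+Rtn.apply([0,YG,ZG])+.0187*tR.as_matrix()[:,1],tR
def best(p,tR,qref):
    qs=[q for q in ik(p,tR) if viol(q)<1e-6]
    return min(qs,key=lambda q:np.abs(q-qref).max()) if qs else None
def tipat(s,phi,z): 
    f=np.radians(phi); return np.r_[COV+s*np.array([-np.sin(f),np.cos(f)]),z]
E
python3 - <<'E'
from h import *
s=state()
R0=R.from_euler('xyz',s['ee_rot'])
print('lift',R0.inv().apply([0,0,.07]))
p,tR=tp(0,40,tipat(-.048,40,.03),pitch=8)
# from lifted pose
s2=dict(s);s2['tcp_pos']=s['tcp_pos']+[0,0,.07]
print('hover',p,delta(p,tR,s2), best(p,tR,s['joint_pos']))
E
```

```text
lift [-0.0001 -0.045   0.0536]
hover [ 0.4783 -0.121   0.0686] [-0.1184  0.0592  0.025  -0.1382 -0.2877  0.2954] [-0.8893 -0.1067  2.2357  0.8127  1.1717 -0.4015]
```

apply_moves([
  [0,-0.01,0.012,0,0,0,0.0],
  [0,-0.022,0.027,0,0,0,0.0],
  [0,-0.036,0.043,0,0,0,0.0],
  [0,-0.045,0.0536,0,0,0,0.0],
  [0,-0.045,0.0536,0,0,0,0.0],
  [0,-0.045,0.0536,0,0,0,0.0],
])

```text
time: 4.68
tcp_pos: [0.4519, -0.2519, 0.0871]
ee_rot: [-0.698, 0.0, -1.292]
contact_force: [-0.3, 0.9, -1.9]
gripper_width: 0.223
```

```bash
python3 - <<'E'
from h import *
s=show()
p,tR=tp(0,40,tipat(-.048,40,.03),pitch=8)
print('hover',p,delta(p,tR,s))
for n,x0,y0 in (("top",300,150),("side",280,100)):
  f=grab_frame(n)
  cv2.imwrite(f"pics/{n}6.png",cv2.resize(f[y0:y0+130,x0:x0+200,::-1],(800,520),interpolation=cv2.INTER_CUBIC))
E
```

```text
t 4.68 q [-1.1986 -0.1358  2.3038  0.9982  1.1367 -0.4334] p [ 0.4519 -0.2519  0.0871] rot [-0.6984  0.0001 -1.292 ] F [-0.3223  0.8583 -1.865 ] M [-0.185   0.627   0.0295] w 0.223
hover [ 0.4783 -0.121   0.0686] [-0.1186  0.0589  0.0253 -0.1374 -0.2863  0.2962]
```

View pics/side6.png

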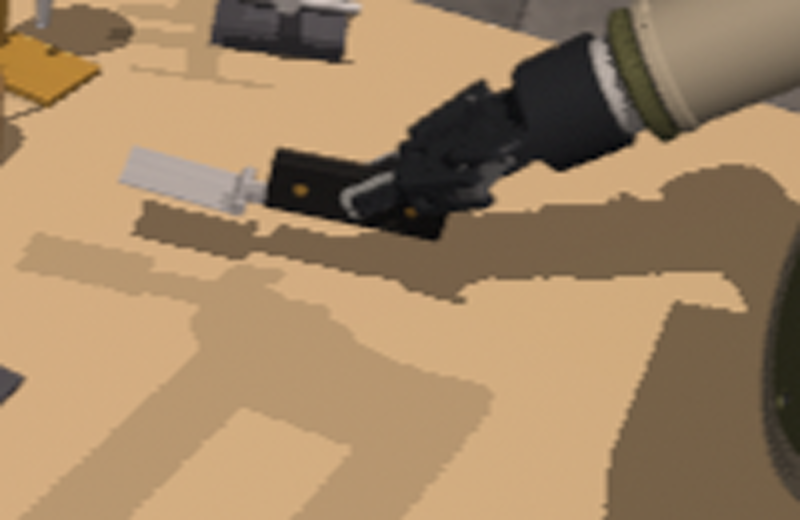

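apply_moves([
  [-0.02,0.01,0.004,-0.023,-0.048,0.049,0.0],
  [-0.06,0.03,0.013,-0.069,-0.143,0.148,0.0],
  [-0.1,0.05,0.021,-0.115,-0.239,0.247,0.0],
  [-0.1186,0.0589,0.0253,-0.1374,-0.2863,0.2962,0.0],
  [-0.1186,0.0589,0.0253,-0.1374,-0.2863,0.2962,0.0],
  [-0.1186,0.0589,0.0253,-0.1374,-0.2863,0.2962,0.0],
  [-0.1186,0.0589,0.0253,-0.1374,-0.2863,0.2962,0.0],
])

```text
time: 5.37
tcp_pos: [0.4778, -0.12, 0.0676]
ee_rot: [-0.837, 0.004, -0.881]
contact_force: [-0.3, -0.3, -1.5]
gripper_width: 0.215
```

```bash
cat > ov.py <<'E'
from h import *
import sys
def overlay(tag,bend=0,w=170,h=120,pitchfix=0):
    s=state(); Rm=R.from_euler('xyz',s['ee_rot']); Rtn=Rm*Rtool_in_turner(BETA).inv(); o=s['tcp_pos']-.0187*Rm.as_matrix()[:,1]-Rtn.apply([0,YG,ZG])
    for n in ("top","side"):
        f=grab_frame(n); x0,y0=(215,130) if n=="top" else (200,130)
        k=4.7 if w==170 else 4; sz=(int(w*k),int(h*k))
        im=cv2.resize(f[y0:y0+h,x0:x0+w,::-1],sz,interpolation=cv2.INTER_CUBIC)
        def pt(P,c):
            u=(proj(n,P)+.5-[x0,y0])*k; cv2.circle(im,tuple(int(v) for v in u),2,c,-1)
        b=np.radians(bend)
        for x in (-.025,.025):
            for y in (0,.085): pt(o+Rtn.apply([x,.05+y*np.cos(b),y*np.sin(b)]),(0,255,0))
        for x in (-.01,.01):
            for y in (.035,-.085): pt(o+Rtn.apply([x,y,.04]),(0,255,255))
        for q in [(-.13,-.051,.015),(0,-.051,.015),(0,.054,.015),(.09,-.051,.005),(.09,.054,.005),(-.13,.054,.015),(.0435,.005,.011)]: pt(TR[0]+TR[1].apply(q),(255,0,255))
        cv2.imwrite(f"pics/{n}{tag}.png",im)
    tip=o+Rtn.apply([0,.05+.085*np.cos(b),.085*np.sin(b)])
    print('tip tray',TR[1].inv().apply(tip-TR[0])*1e3)
if __name__=="__main__": overlay(sys.argv[1],float(sys.argv[2]) if len(sys.argv)>2 else 0)
E
python3 - <<'E'
from h import *
from ov import overlay
s=show()
overlay('7')
p,tR=tp(0,40,tipat(-.048,40,.03),pitch=8)
print(delta(p,tR,s))
E
```

```text
t 5.37 q [-0.8897 -0.1041  2.2365  0.8139  1.1723 -0.4015] p [ 0.4778 -0.12    0.0676] rot [-0.8365  0.0038 -0.8809] F [-0.2556 -0.2518 -1.494 ] M [-0.3561  0.3965 -0.0551] w 0.215
tip tray [ 73.3504 -32.3133  29.1344]
[ 0.0011 -0.0009  0.0006 -0.0012 -0.003  -0.0024]
```

View pics/top7.png

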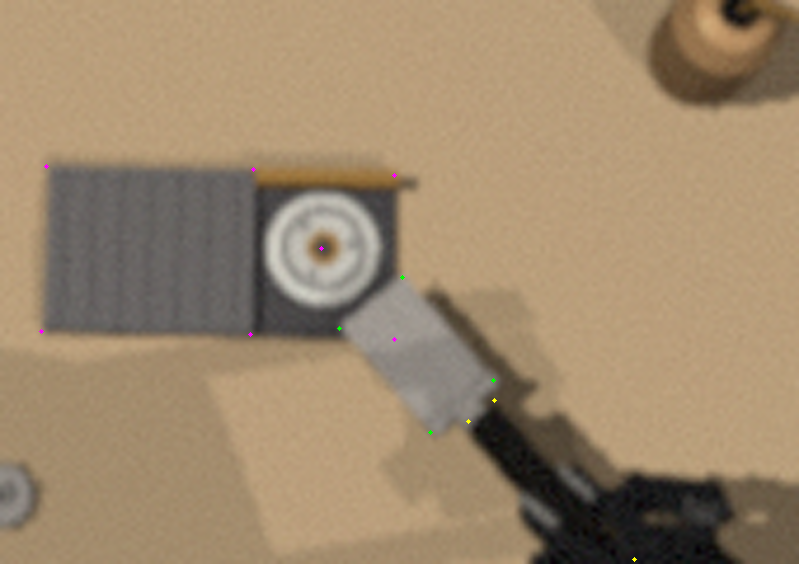

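View pics/side7.png

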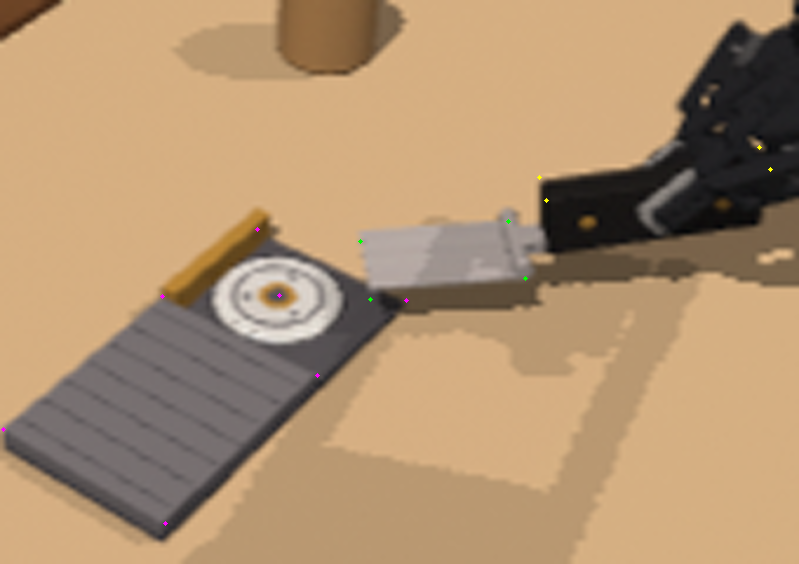

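```bash
python3 - <<'E'
from h import *
s=state()
for z in (.011,.005):
  p,tR=tp(0,40,tipat(-.048,40,z),pitch=6,bend=3.6)
  print(p,delta(p,tR,s))
print('down 1mm',tR.inv().apply([0,0,-.001]))
E
```

```text
[ 0.4771 -0.122   0.039 ] [ 0.0004  0.0208 -0.0202  0.0336 -0.0039 -0.0006]
[ 0.4771 -0.122   0.033 ] [ 0.0005  0.0253 -0.0242  0.0336 -0.0039 -0.0006]
down 1mm [ 0.      0.0007 -0.0007]
```

apply_moves([
  [0.0,0.008,-0.008,0.015,-0.002,0,0.0],
  [0.0004,0.016,-0.016,0.03,-0.0039,0,0.0],
  [0.0004,0.0208,-0.0202,0.0336,-0.0039,-0.0006,0.0],
  [0.0004,0.0208,-0.0202,0.0336,-0.0039,-0.0006,0.0],
  [0.0004,0.0208,-0.0202,0.0336,-0.0039,-0.0006,0.0],
])

```text
time: 5.88
tcp_pos: [0.4771, -0.1219, 0.0394]
ee_rot: [-0.803, 0.0, -0.88]
contact_force: [0.0, -0.1, -1.6]
gripper_width: 0.214
```

```bash
python3 - <<'E'
from h import *
s=show()
for z in (.011,.005):
  p,tR=tp(0,40,tipat(-.048,40,z),pitch=6,bend=3.6)
  print(p,delta(p,tR,s))
E
```

```text
t 5.88 q [-0.9164 -0.0151  2.2392  0.8689  1.1405 -0.5085] p [ 0.4771 -0.1219  0.0394] rot [-0.8031  0.0005 -0.8803] F [ 0.0446 -0.13   -1.5898] M [-0.3656  0.4169  0.0127] w 0.214
[ 0.4771 -0.122   0.039 ] [ 0.      0.0002 -0.0004  0.0003 -0.0003 -0.0004]
[ 0.4771 -0.122   0.033 ] [ 0.      0.0045 -0.0045  0.0003 -0.0003 -0.0004]
```

apply_moves([
  [0,0.0007,-0.0007,0,0,0,0.0],
  [0,0.0014,-0.0014,0,0,0,0.0],
  [0,0.0021,-0.0021,0,0,0,0.0],
  [0,0.0021,-0.0021,0,0,0,0.0],
])

```text
time: 6.22
tcp_pos: [0.4778, -0.1217, 0.037]
ee_rot: [-0.803, -0.002, -0.878]
contact_force: [0.4, -1.1, -0.8]
gripper_width: 0.22
```

apply_moves([
  [0,0.0007,-0.0007,0,0,0,0.0],
  [0,0.0007,-0.0007,0,0,0,0.0],
])

```text
time: 6.38
tcp_pos: [0.4776, -0.1216, 0.0358]
ee_rot: [-0.803, -0.002, -0.878]
contact_force: [0.8, -0.2, -1.1]
gripper_width: 0.22
```

apply_moves([
  [0,0.0007,-0.0007,0,0,0,0.0],
  [0,0.0007,-0.0007,0,0,0,0.0],
])

```text
time: 6.55
tcp_pos: [0.4775, -0.1215, 0.0347]
ee_rot: [-0.803, -0.001, -0.878]
contact_force: [-0.1, 0.2, -0.4]
gripper_width: 0.213
```

apply_moves([
  [0,0.0007,-0.0007,0,0,0,0.0],
  [0,0.0007,-0.0007,0,0,0,0.0],
])

```text
time: 6.72
tcp_pos: [0.4775, -0.1216, 0.0336]
ee_rot: [-0.803, -0.001, -0.878]
contact_force: [-0.3, 0.1, -0.9]
gripper_width: 0.222
```

```bash
python3 - <<'E'
from h import *
s=show()
E
```

```text
t 6.72 q [-0.9152  0.0005  2.2382  0.8744  1.1307 -0.5226] p [ 0.4775 -0.1216  0.0336] rot [-0.8031 -0.0011 -0.8782] F [-0.319   0.1143 -0.9221] M [-0.3502  0.403  -0.0155] w 0.222
```

apply_moves([
  [0,0.0007,-0.0007,0,0,0,0.0],
  [0,0.0007,-0.0007,0,0,0,0.0],
])

```text
time: 6.88
tcp_pos: [0.4775, -0.1216, 0.0326]
ee_rot: [-0.803, -0.001, -0.878]
contact_force: [0.0, 0.4, -1.4]
gripper_width: 0.221
```

```bash
python3 - <<'E'
from h import *
s=show()
E
```

```text
t 6.88 q [-0.9153  0.0031  2.238   0.8753  1.1291 -0.5248] p [ 0.4775 -0.1216  0.0326] rot [-0.8031 -0.0011 -0.8782] F [ 0.0369  0.3532 -1.3721] M [-0.3153  0.4578  0.0084] w 0.221
```

apply_moves([
  [0,0.0007,-0.0007,0,0,0,0.0],
  [0,0.0007,-0.0007,0,0,0,0.0],
])

```text
time: 7.05
tcp_pos: [0.4775, -0.1216, 0.0317]
ee_rot: [-0.803, -0.001, -0.878]
contact_force: [1.0, 0.2, -1.4]
gripper_width: 0.218
```

```bash
python3 - <<'E'
from h import *
s=show()
E
```

```text
t 7.05 q [-0.9153  0.0058  2.2378  0.8762  1.1275 -0.5269] p [ 0.4775 -0.1216  0.0317] rot [-0.8031 -0.0011 -0.8782] F [ 1.0298  0.2286 -1.4114] M [-0.3596  0.4457 -0.0226] w 0.218
```

apply_moves([
  [0,0.0007,-0.0007,0,0,0,0.0],
  [0,0.0007,-0.0007,0,0,0,0.0],
])

```text
time: 7.22
tcp_pos: [0.4776, -0.1217, 0.0309]
ee_rot: [-0.803, -0.001, -0.878]
contact_force: [-0.0, -0.0, -0.1]
gripper_width: 0.216
```

```bash
python3 - <<'E'
from h import *
s=show()
E
```

```text
t 7.22 q [-0.9154  0.0083  2.2375  0.8774  1.1262 -0.5291] p [ 0.4776 -0.1217  0.0309] rot [-0.8028 -0.0013 -0.8784] F [-0.0214 -0.0255 -0.1454] M [-0.2182  0.2821  0.0219] w 0.216
```

apply_moves([
  [0,0.0007,-0.0007,0,0,0,0.0],
  [0,0.0007,-0.0007,0,0,0,0.0],
])

```text
time: 7.38
tcp_pos: [0.4777, -0.1218, 0.0301]
ee_rot: [-0.803, -0.002, -0.878]
contact_force: [-2.2, -0.7, 1.7]
gripper_width: 0.22
```

```bash
python3 - <<'E'
from h import *
s=show()
E
```

```text
t 7.38 q [-0.9155  0.0108  2.2371  0.8785  1.1248 -0.5312] p [ 0.4777 -0.1218  0.0301] rot [-0.8025 -0.0016 -0.8784] F [-2.1708 -0.6559  1.6595] M [ 0.1872 -0.0736  0.1075] w 0.22
```

```bash
python3 - <<'E'
from h import *
from ov import overlay
s=state(); overlay('8',4.8)
Rm=R.from_euler('xyz',s['ee_rot']); Rtn=Rm*Rtool_in_turner(BETA).inv()
print(Rtn.as_matrix())
# current heading in tray
y=TR[1].inv().apply(Rtn.as_matrix()[:,1]);print('phi',np.degrees(np.arctan2(-y[0],y[1])))
f=np.radians(40)
fw=TR[1].apply([-np.sin(f),np.cos(f),0]); print('fwd tool',Rm.inv().apply(fw),'left',Rm.inv().apply(TR[1].apply([-np.cos(f),-np.sin(f),0])),'up',Rm.inv().apply([0,0,1]))
E
```

```text
tip tray [ 73.9439 -31.2046   3.9864]
[[ 0.6384  0.7656  0.0791]
 [-0.7697  0.6348  0.0678]
 [ 0.0016 -0.1042  0.9946]]
phi 40.103270041778366
fwd tool [0.002  0.6949 0.7191] left [-1.      0.0002  0.0026] up [ 0.0016 -0.7191  0.6949]
```

View pics/top8.png

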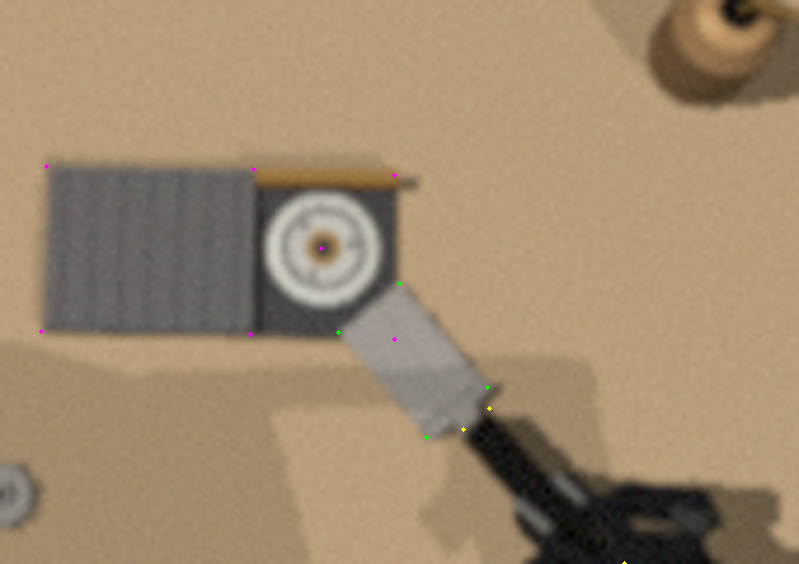

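View pics/side8.png

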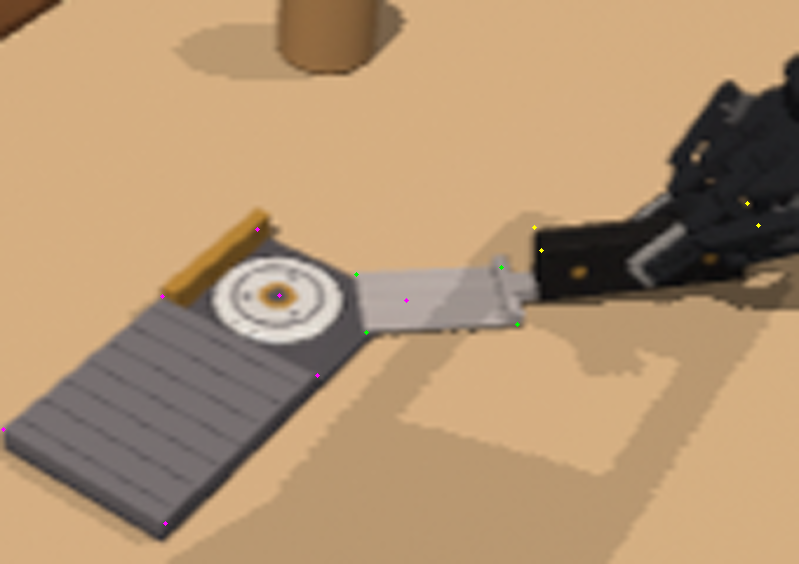

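apply_moves([
  [0,0.0021,0.0022,0,0,0,0.0],
  [0,0.0042,0.0043,0,0,0,0.0],
  [0,0.0063,0.0065,0,0,0,0.0],
  [0,0.0083,0.0086,0,0,0,0.0],
  [0,0.0104,0.0108,0,0,0,0.0],
  [0,0.0118,0.0122,0,0,0,0.0],
  [0,0.0132,0.0137,0,0,0,0.0],
  [0,0.0139,0.0144,0,0,0,0.0],
])

```text
time: 8.15
tcp_pos: [0.4932, -0.1087, 0.0299]
ee_rot: [-0.803, -0.001, -0.878]
contact_force: [-2.4, -1.7, 3.0]
gripper_width: 0.218
```

```bash
python3 - <<'E'
from h import *
from ov import overlay
s=show(); overlay('9',4.8)
E
```

```text
t 8.15 q [-0.8643  0.017   2.2309  0.8974  1.0939 -0.503 ] p [ 0.4932 -0.1087  0.0299] rot [-0.803  -0.0015 -0.878 ] F [-2.4086 -1.7447  2.9934] M [ 0.1633 -0.1477 -0.0633] w 0.218
tip tray [ 60.6758 -15.9453   3.7171]
```

View pics/side9.png

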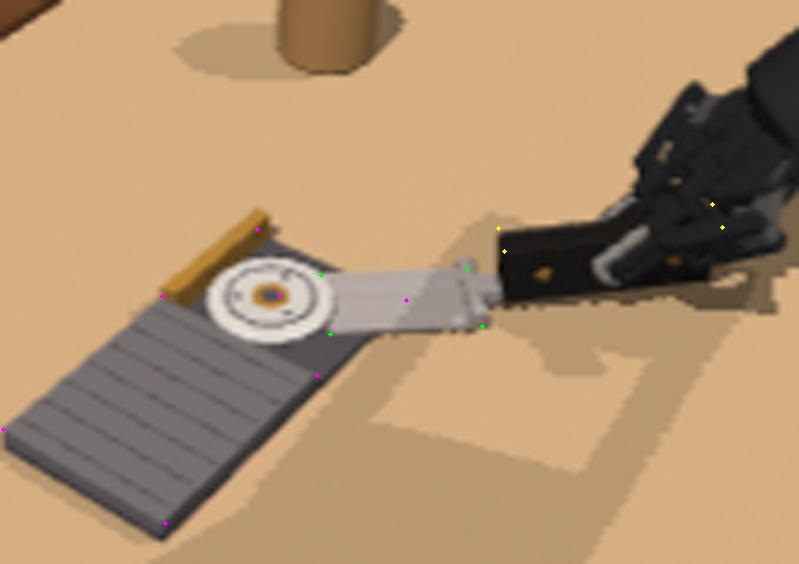

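apply_moves([
  [0,0.0021,0.0022,0,0,0,0.0],
  [0,0.0042,0.0043,0,0,0,0.0],
  [0,0.0063,0.0065,0,0,0,0.0],
  [0,0.0083,0.0086,0,0,0,0.0],
  [0,0.0104,0.0108,0,0,0,0.0],
  [0,0.0125,0.0129,0,0,0,0.0],
  [0,0.0146,0.0151,0,0,0,0.0],
  [0,0.0153,0.0158,0,0,0,0.0],
])

```text
time: 8.92
tcp_pos: [0.5101, -0.0945, 0.0299]
ee_rot: [-0.803, -0.001, -0.878]
contact_force: [-2.6, -2.8, 3.3]
gripper_width: 0.221
```

```bash
python3 - <<'E'
from h import *
from ov import overlay
s=show(); overlay('10',4.8)
E
```

```text
t 8.92 q [-0.8092  0.0271  2.2209  0.9176  1.0602 -0.4729] p [ 0.5101 -0.0945  0.0299] rot [-0.803  -0.0013 -0.878 ] F [-2.634  -2.8499  3.3033] M [ 0.2165 -0.2297 -0.0721] w 0.221
tip tray [46.3548  0.912   3.6387]
```

View pics/side10.png

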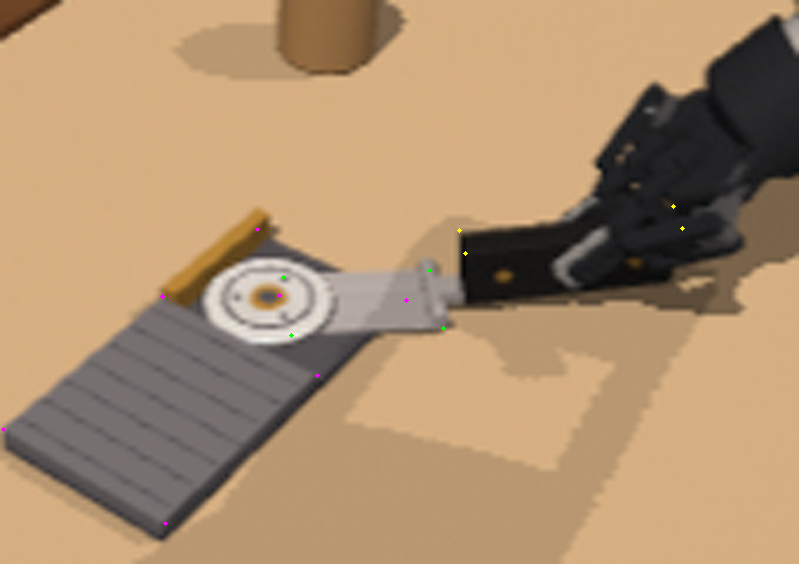

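View pics/top10.png

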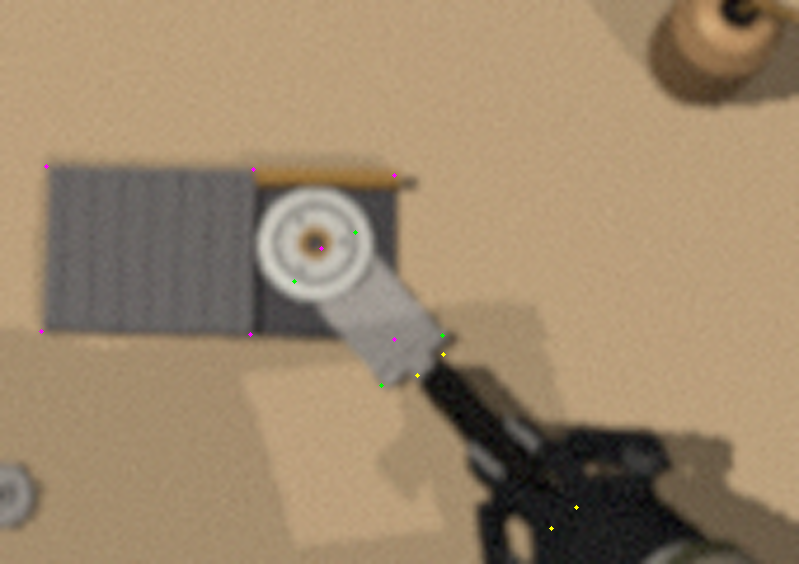

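apply_moves([
  [0,0.0021,0.0022,0,0,0,0.0],
  [0,0.0049,0.005,0,0,0,0.0],
  [0,0.0077,0.0079,0,0,0,0.0],
  [0,0.0105,0.0108,0,0,0,0.0],
  [0,0.0133,0.0137,0,0,0,0.0],
  [0,0.0161,0.0166,0,0,0,0.0],
  [0,0.0185,0.0191,0,0,0,0.0],
  [0,0.0199,0.0206,0,0,0,0.0],
])

```text
time: 9.68
tcp_pos: [0.5322, -0.0763, 0.0299]
ee_rot: [-0.803, -0.001, -0.878]
contact_force: [-2.8, -3.5, 3.8]
gripper_width: 0.213
```

```bash
python3 - <<'E'
from h import *
from ov import overlay
s=show(); overlay('11',4.8)
E
```

```text
t 9.68 q [-0.7388  0.0444  2.203   0.942   1.0165 -0.4343] p [ 0.5322 -0.0763  0.0299] rot [-0.8031 -0.0014 -0.878 ] F [-2.7977 -3.4827  3.8062] M [ 0.1545 -0.2286 -0.142 ] w 0.213
tip tray [27.9175 22.893   3.6166]
```

View pics/side11.png

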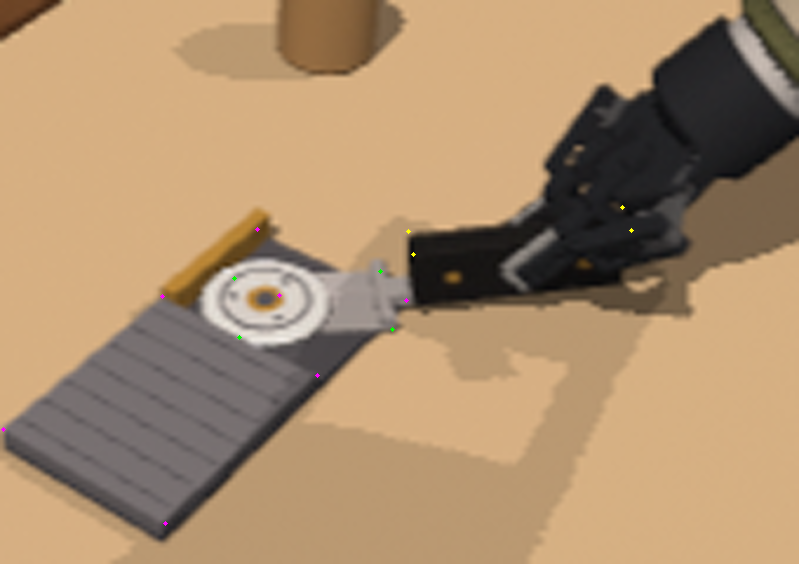

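View pics/top11.png

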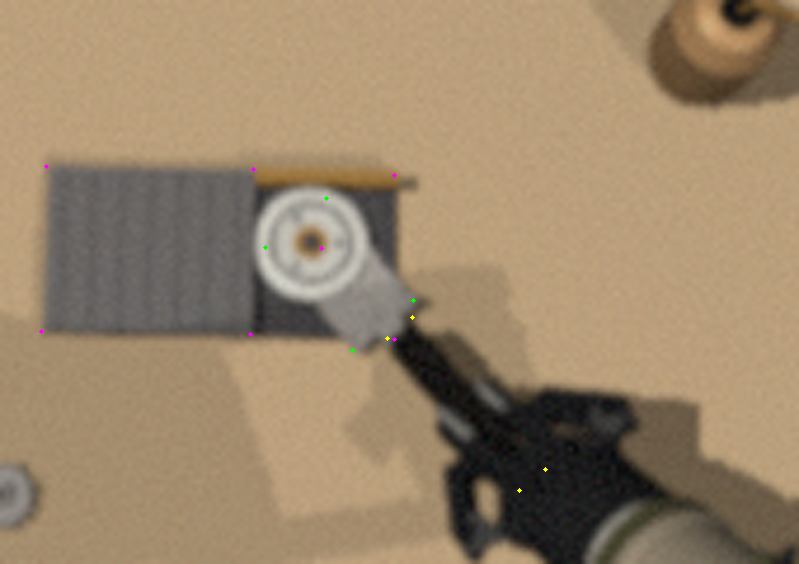

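```bash
cat > roll.py <<'E'
from h import *
BL=.117;BEND=4.8
def C(th,y=.008):
    t=np.radians(th);s,c=np.sin(t),np.cos(t)
    x=.036*c+.0075*s
    z=max(.006+.031*s+.0015*c,.005+.036*s-.0025*c+.001)
    # blade underside point = C - 1.5mm normal
    return np.array([x+.0015*s,y,z-.0015*c])
def pose(th,phi=40,pitch=5.2,Cc=None,y=.008):
    return tp(th,phi,C(th,y) if Cc is None else Cc,bl=BL,pitch=pitch,bend=BEND)
def rows(poses,s=None,q0=None):
    s=s or state(); q=np.array(s['joint_pos']) if q0 is None else q0
    for p,tR in poses:
        d=delta(p,tR,s); qn=best(p,tR,q)
        print('[%s]'%', '.join('%.4f'%v for v in d),'dq/row', np.abs((qn-q)/(1/12)/np.array([2.39,2.39,2.79,3.14,3.14,3.14])).max().round(2) if qn is not None else 'NOIK', 'z',round(p[2],3), margin(qn).min().round(2) if qn is not None else '')
        if qn is not None:q=qn
    return q
if __name__=="__main__":
    s=state()
    q=rows([pose(t) for t in (0,4,9,14,19,24,29,34)],s)
    print(); rows([pose(t) for t in range(35,101,5)],s,q)
    for t in (0,45,90): 
        p,tR=pose(t); print(t,p,fk(best(p,tR,s['joint_pos']))[2][2])
E
python3 roll.py
```

```text
[-0.0035, 0.0006, 0.0007, 0.0137, 0.0027, -0.0010] dq/row 0.07 z 0.03 0.29
[-0.0045, -0.0046, 0.0070, -0.0313, -0.0347, -0.0391] dq/row 0.4 z 0.038 0.25
[-0.0064, -0.0107, 0.0151, -0.0875, -0.0815, -0.0868] dq/row 0.49 z 0.048 0.22
[-0.0090, -0.0161, 0.0234, -0.1437, -0.1282, -0.1345] dq/row 0.45 z 0.058 0.18
[-0.0123, -0.0209, 0.0318, -0.1999, -0.1750, -0.1821] dq/row 0.42 z 0.067 0.15
[-0.0162, -0.0249, 0.0404, -0.2561, -0.2217, -0.2298] dq/row 0.51 z 0.076 0.13
[-0.0208, -0.0282, 0.0489, -0.3123, -0.2684, -0.2774] dq/row 0.61 z 0.084 0.12
[-0.0259, -0.0307, 0.0573, -0.3686, -0.3152, -0.3251] dq/row 0.71 z 0.092 0.11

[-0.0270, -0.0311, 0.0590, -0.3798, -0.3245, -0.3346] dq/row 0.15 z 0.093 0.11
[-0.0327, -0.0328, 0.0674, -0.4361, -0.3712, -0.3822] dq/row 0.8 z 0.1 0.11
[-0.0390, -0.0340, 0.0759, -0.4923, -0.4180, -0.4298] dq/row 0.8 z 0.107 0.12
[-0.0457, -0.0344, 0.0841, -0.5486, -0.4647, -0.4774] dq/row 0.74 z 0.113 0.14
[-0.0528, -0.0339, 0.0920, -0.6049, -0.5114, -0.5250] dq/row 0.64 z 0.118 0.16
[-0.0603, -0.0326, 0.0995, -0.6612, -0.5581, -0.5726] dq/row 0.53 z 0.122 0.19
[-0.0680, -0.0305, 0.1066, -0.7175, -0.6048, -0.6202] dq/row 0.43 z 0.126 0.22
[-0.0760, -0.0277, 0.1132, -0.7738, -0.6515, -0.6677] dq/row 0.41 z 0.128 0.26
[-0.0841, -0.0241, 0.1192, -0.8301, -0.6982, -0.7153] dq/row 0.44 z 0.13 0.3
[-0.0923, -0.0197, 0.1246, -0.8865, -0.7449, -0.7628] dq/row 0.46 z 0.131 0.24
[-0.1006, -0.0146, 0.1294, -0.9428, -0.7916, -0.8104] dq/row 0.48 z 0.13 0.2
[-0.1088, -0.0089, 0.1336, -0.9992, -0.8383, -0.8579] dq/row 0.48 z 0.129 0.16
[-0.1170, -0.0025, 0.1370, -1.0555, -0.8850, -0.9054] dq/row 0.49 z 0.127 0.13
[-0.1250, 0.0044, 0.1397, -1.1119, -0.9317, -0.9529] dq/row 0.49 z 0.124 0.1
0 [ 0.5307 -0.0727  0.0299] [ 0.3325 -0.2365  0.2888]
45 [ 0.531  -0.0262  0.1071] [0.3347 0.0415 0.4069]
90 [0.5318 0.0652 0.129 ] [0.3368 0.3255 0.2942]
```

```bash
python3 - <<'E'
from roll import *
rows([pose(t) for t in (0,3,7,11,15,19,23,27)])
E
```

```text
[-0.0035, 0.0006, 0.0007, 0.0137, 0.0027, -0.0010] dq/row 0.07 z 0.03 0.29
[-0.0042, -0.0034, 0.0054, -0.0200, -0.0254, -0.0296] dq/row 0.3 z 0.036 0.26
[-0.0056, -0.0084, 0.0118, -0.0650, -0.0628, -0.0678] dq/row 0.39 z 0.044 0.23
[-0.0074, -0.0130, 0.0184, -0.1099, -0.1002, -0.1059] dq/row 0.38 z 0.052 0.2
[-0.0096, -0.0171, 0.0251, -0.1549, -0.1376, -0.1440] dq/row 0.35 z 0.06 0.18
[-0.0123, -0.0209, 0.0318, -0.1999, -0.1750, -0.1821] dq/row 0.34 z 0.067 0.15
[-0.0154, -0.0242, 0.0386, -0.2449, -0.2124, -0.2203] dq/row 0.4 z 0.074 0.14
[-0.0189, -0.0270, 0.0455, -0.2898, -0.2497, -0.2584] dq/row 0.46 z 0.081 0.12
```

apply_moves([
  [-0.0035,0.0005,0.0008,0.0137,0.0027,-0.001,0.0],
  [-0.0042,-0.0034,0.0054,-0.02,-0.0254,-0.0296,0.0],
  [-0.0056,-0.0084,0.0118,-0.065,-0.0628,-0.0678,0.0],
  [-0.0074,-0.013,0.0184,-0.11,-0.1002,-0.1059,0.0],
  [-0.0096,-0.0171,0.0251,-0.155,-0.1376,-0.144,0.0],
  [-0.0123,-0.0209,0.0318,-0.2,-0.175,-0.1821,0.0],
  [-0.0154,-0.0242,0.0386,-0.245,-0.2124,-0.2203,0.0],
  [-0.0189,-0.027,0.0455,-0.29,-0.2497,-0.2584,0.0],
])

```text
time: 10.45
tcp_pos: [0.5295, -0.0527, 0.0802]
ee_rot: [-1.108, -0.357, -0.822]
contact_force: [-1.2, -0.2, -2.4]
gripper_width: 0.223
```

```bash
python3 - <<'E'
from roll import *
from ov import overlay
s=show(); overlay('12',4.8)
p,tR=pose(27);print(delta(p,tR,s))
E
```

```text
t 10.45 q [-0.3857 -0.4152  2.3808  0.4303  0.7102  0.0895] p [ 0.5295 -0.0527  0.0802] rot [-1.1084 -0.357  -0.8223] F [-1.1532 -0.2481 -2.4138] M [-0.109   0.6269  0.053 ] w 0.223
tip tray [26.2731 20.4451 13.6925]
[0.001  0.0002 0.0011 0.0028 0.0014 0.0013]
```

View pics/side12.png

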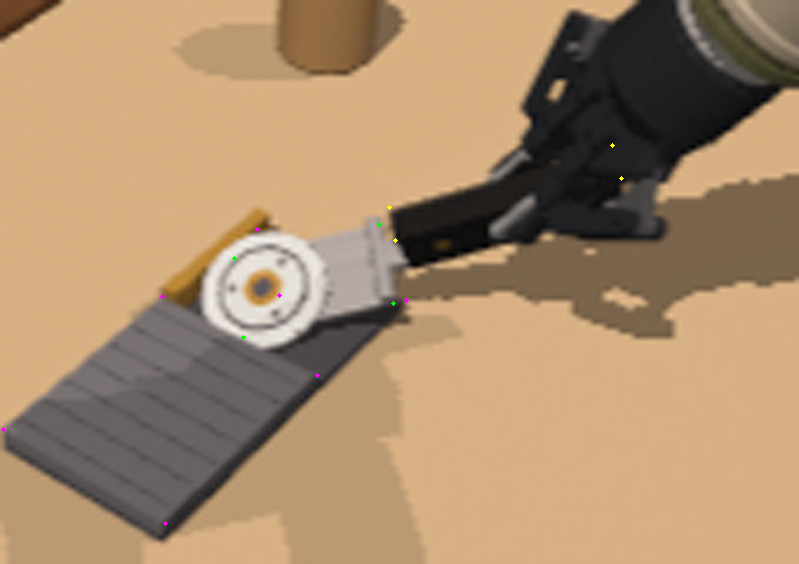

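View pics/top12.png

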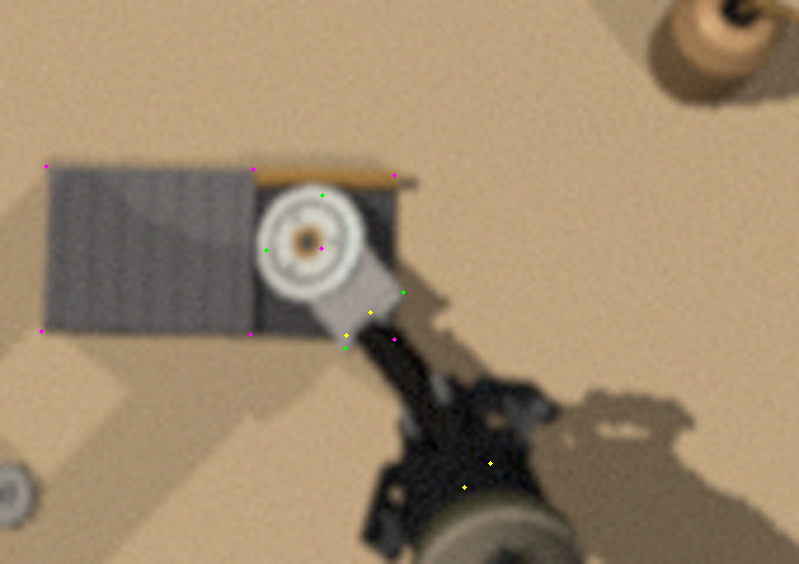

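```bash
python3 - <<'E'
from roll import *
q=rows([pose(t) for t in (31,35,39,42.5,46,50,54,58)])
E
```

```text
[0.0003, -0.0046, 0.0058, -0.0439, -0.0326, -0.0375] dq/row 0.52 z 0.087 0.11
[-0.0014, -0.0092, 0.0123, -0.0888, -0.0702, -0.0753] dq/row 0.59 z 0.093 0.11
[-0.0035, -0.0134, 0.0190, -0.1338, -0.1079, -0.1132] dq/row 0.63 z 0.099 0.11
[-0.0056, -0.0170, 0.0252, -0.1731, -0.1409, -0.1463] dq/row 0.57 z 0.104 0.11
[-0.0080, -0.0204, 0.0314, -0.2125, -0.1739, -0.1794] dq/row 0.55 z 0.108 0.12
[-0.0111, -0.0237, 0.0385, -0.2574, -0.2116, -0.2173] dq/row 0.59 z 0.113 0.14
[-0.0147, -0.0267, 0.0457, -0.3024, -0.2492, -0.2551] dq/row 0.52 z 0.117 0.15
[-0.0186, -0.0291, 0.0528, -0.3473, -0.2869, -0.2930] dq/row 0.45 z 0.121 0.18
```

apply_moves([
  [0.0003,-0.0046,0.0058,-0.044,-0.0326,-0.0375,0.0],
  [-0.0014,-0.0092,0.0123,-0.0888,-0.0702,-0.0753,0.0],
  [-0.0035,-0.0134,0.019,-0.1338,-0.1079,-0.1132,0.0],
  [-0.0056,-0.017,0.0252,-0.1731,-0.1409,-0.1463,0.0],
  [-0.008,-0.0204,0.0314,-0.2125,-0.1739,-0.1794,0.0],
  [-0.0111,-0.0237,0.0385,-0.2574,-0.2116,-0.2173,0.0],
  [-0.0147,-0.0267,0.0457,-0.3024,-0.2492,-0.2551,0.0],
  [-0.0186,-0.0291,0.0528,-0.3473,-0.2869,-0.293,0.0],
])

```text
time: 11.22
tcp_pos: [0.5306, -0.0052, 0.1194]
ee_rot: [-1.592, -0.704, -0.575]
contact_force: [-0.4, -0.2, -1.8]
gripper_width: 0.221
```

```bash
python3 - <<'E'
from roll import *
from ov import overlay
s=show(); overlay('13',4.8)
p,tR=pose(58);print(delta(p,tR,s))
E
```

```text
t 11.22 q [ 0.2249 -0.3676  2.3237 -0.7229  0.8087  1.2191] p [ 0.5306 -0.0052  0.1194] rot [-1.5918 -0.7039 -0.5746] F [-0.4053 -0.2135 -1.8471] M [ 0.2267  0.5775 -0.0585] w 0.221
tip tray [24.3347 20.9429 22.6038]
[ 0.0001 -0.0018  0.0028  0.0058 -0.0027 -0.0033]
```

View pics/side13.png

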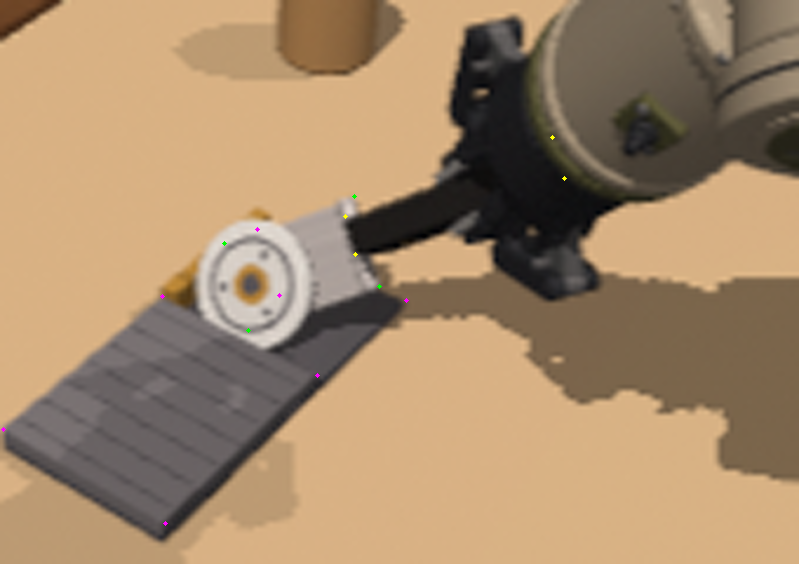

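View pics/top13.png

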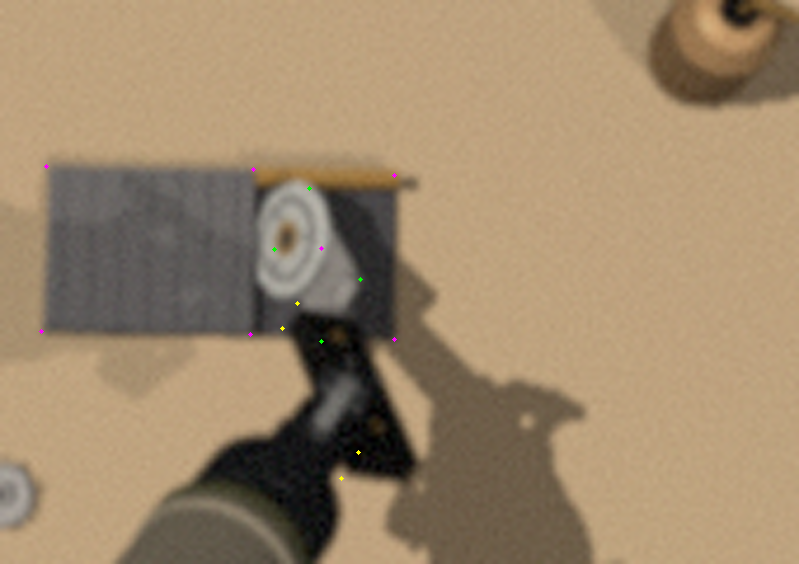

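```bash
python3 - <<'E'
from roll import *
q=rows([pose(t) for t in (61,65,69,73,77,80,83,85)])
E
```

```text
[0.0011, -0.0058, 0.0061, -0.0305, -0.0269, -0.0347] dq/row 0.31 z 0.123 0.19
[-0.0005, -0.0108, 0.0128, -0.0755, -0.0644, -0.0726] dq/row 0.34 z 0.126 0.22
[-0.0025, -0.0154, 0.0198, -0.1205, -0.1019, -0.1106] dq/row 0.32 z 0.128 0.25
[-0.0050, -0.0195, 0.0268, -0.1655, -0.1394, -0.1486] dq/row 0.35 z 0.129 0.29
[-0.0079, -0.0233, 0.0340, -0.2106, -0.1768, -0.1865] dq/row 0.36 z 0.13 0.27
[-0.0104, -0.0259, 0.0394, -0.2443, -0.2050, -0.2150] dq/row 0.28 z 0.131 0.24
[-0.0131, -0.0281, 0.0448, -0.2781, -0.2331, -0.2435] dq/row 0.28 z 0.13 0.21
[-0.0150, -0.0295, 0.0485, -0.3006, -0.2518, -0.2625] dq/row 0.19 z 0.13 0.2
```

apply_moves([
  [0.0008,-0.004,0.0035,-0.033,-0.025,-0.032,0.0],
  [-0.0005,-0.009,0.0105,-0.0755,-0.0644,-0.0726,0.0],
  [-0.0025,-0.0136,0.017,-0.1205,-0.1019,-0.1106,0.0],
  [-0.005,-0.0177,0.024,-0.1655,-0.1394,-0.1486,0.0],
  [-0.0079,-0.0215,0.0312,-0.2106,-0.1768,-0.1865,0.0],
  [-0.0104,-0.0241,0.0366,-0.2443,-0.205,-0.215,0.0],
  [-0.0131,-0.0263,0.042,-0.2781,-0.2331,-0.2435,0.0],
  [-0.015,-0.0277,0.0457,-0.3006,-0.2518,-0.2625,0.0],
])

```text
time: 11.98
tcp_pos: [0.5309, 0.0483, 0.1286]
ee_rot: [-2.225, -0.865, -0.117]
contact_force: [-0.4, 0.7, -1.8]
gripper_width: 0.217
```

```bash
python3 - <<'E'
from roll import *
from ov import overlay
s=show(); overlay('14',4.8)
p,tR=pose(85);print(delta(p,tR,s))
E
```

```text
t 11.98 q [ 0.6024  0.0789  2.1072 -1.1438  1.2235  1.6143] p [0.5309 0.0483 0.1286] rot [-2.2255 -0.8651 -0.1168] F [-0.4131  0.73   -1.7858] M [ 0.4485  0.425  -0.011 ] w 0.217
tip tray [18.0851 20.6437 27.9849]
[ 0.0013 -0.0045  0.0042  0.0053 -0.001  -0.0046]
```

View pics/side14.png

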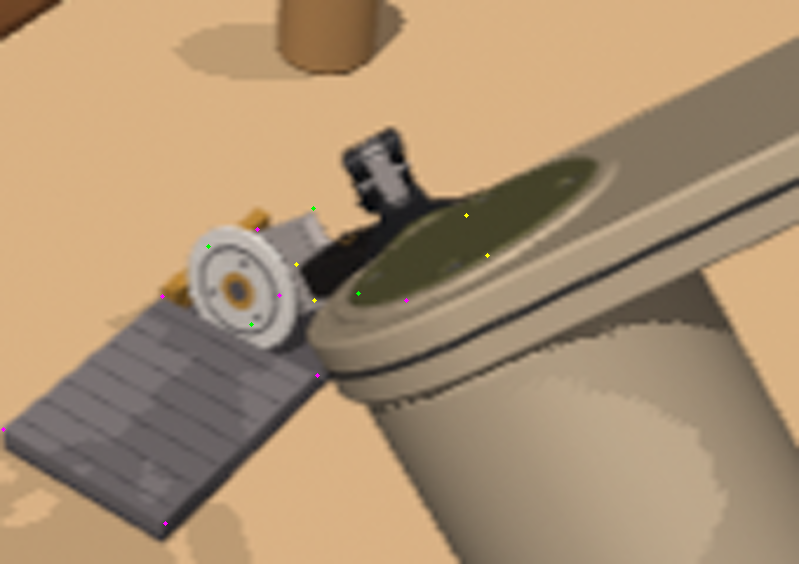

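View pics/top14.png

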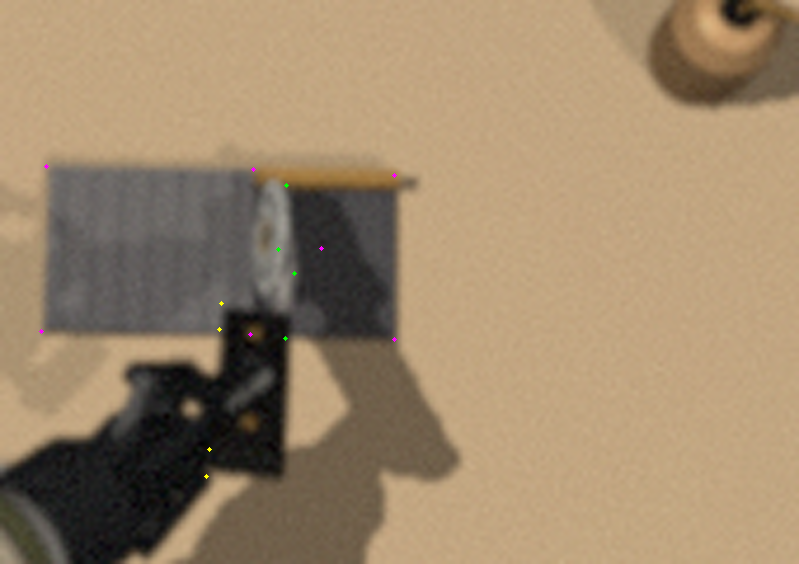

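```bash
python3 - <<'E'
from roll import *
P=[(86,10,.043),(88,9.5,.048),(90,8.5,.052),(92,6,.054),(94,3,.055),(96,0,.055),(98,-4,.055),(99,-8,.055)]
q=rows([pose(t,Cc=np.array([x*1e-3,.008,z])) for t,x,z in P])
E
```

```text
[0.0023, -0.0077, 0.0061, -0.0074, -0.0103, -0.0145] dq/row 0.12 z 0.131 0.19
[0.0053, -0.0123, 0.0071, -0.0299, -0.0291, -0.0335] dq/row 0.13 z 0.136 0.18
[0.0075, -0.0167, 0.0088, -0.0523, -0.0478, -0.0525] dq/row 0.15 z 0.139 0.17
[0.0080, -0.0210, 0.0125, -0.0748, -0.0666, -0.0715] dq/row 0.18 z 0.14 0.15
[0.0075, -0.0250, 0.0169, -0.0973, -0.0853, -0.0906] dq/row 0.2 z 0.14 0.14
[0.0063, -0.0284, 0.0217, -0.1198, -0.1041, -0.1096] dq/row 0.21 z 0.139 0.13
[0.0049, -0.0324, 0.0273, -0.1422, -0.1228, -0.1286] dq/row 0.21 z 0.138 0.12
[0.0040, -0.0357, 0.0316, -0.1535, -0.1322, -0.1381] dq/row 0.12 z 0.137 0.12
```

apply_moves([
  [0.0022,-0.005,0.003,-0.0074,-0.0103,-0.0145,0.0],
  [0.005,-0.009,0.004,-0.03,-0.0291,-0.0335,0.0],
  [0.0072,-0.0135,0.0055,-0.0523,-0.0478,-0.0525,0.0],
  [0.008,-0.018,0.0095,-0.0748,-0.0666,-0.0715,0.0],
  [0.0075,-0.0225,0.0145,-0.0973,-0.0853,-0.0906,0.0],
  [0.0063,-0.0265,0.02,-0.1198,-0.1041,-0.1096,0.0],
  [0.0049,-0.031,0.026,-0.1422,-0.1228,-0.1286,0.0],
  [0.004,-0.035,0.031,-0.1535,-0.1322,-0.1381,0.0],
])

```text
time: 12.75
tcp_pos: [0.5333, 0.0951, 0.14]
ee_rot: [-2.602, -0.864, 0.177]
contact_force: [0.6, 0.4, -1.3]
gripper_width: 0.223
```

```bash
python3 - <<'E'
from roll import *
from ov import overlay
s=show(); overlay('15',4.8)
E
```

```text
t 12.75 q [ 0.7404  0.3373  1.9365 -1.2245  1.4525  1.6447] p [0.5333 0.0951 0.14  ] rot [-2.6021 -0.8645  0.177 ] F [ 0.6106  0.3835 -1.2732] M [0.6016 0.4408 0.0105] w 0.223
tip tray [-5.7468 23.6958 47.1066]
```

View pics/side15.png

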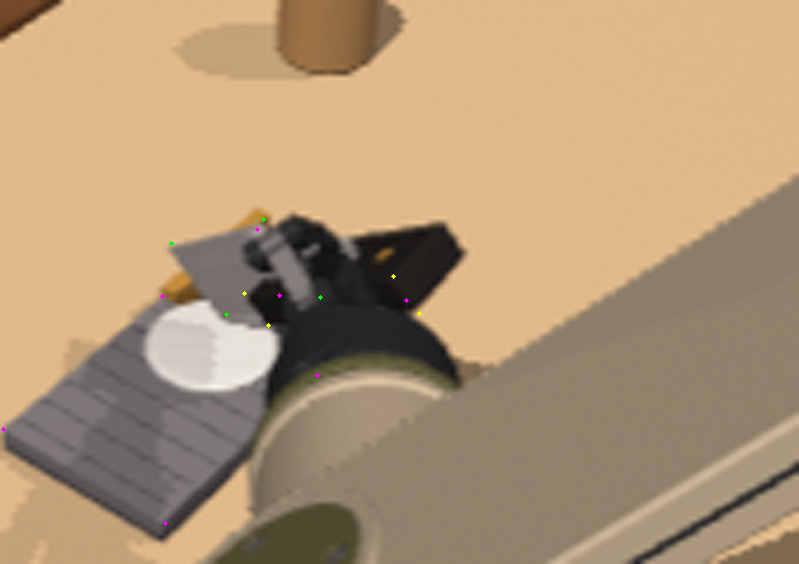

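View pics/top15.png

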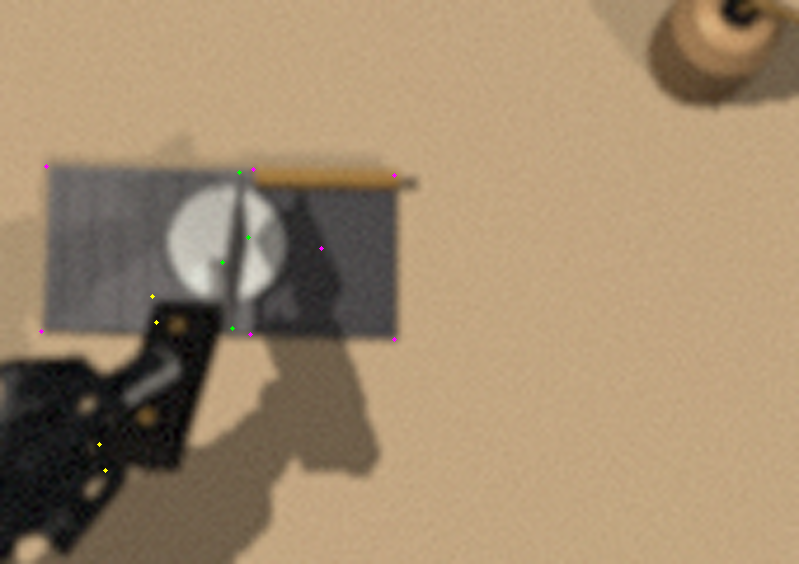

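```bash
python3 - <<'E'
from roll import *
for t in ("cover_centre",):
  for n in ("top","side"):
    r=place_of(t,n);print(n,[(TR[1].inv().apply(cam2w(n,d['position'])-TR[0])*1e3,round(d['score'],2)) for d in r[:2]])
P=[(97,-6,.065),(95,0,.072),(93,12,.075),(91,24,.075),(90,35,.072),(90,36,.06),(90,36,.05),(90,36,.05)]
q=rows([pose(t,Cc=np.array([x*1e-3,.010,z])) for t,x,z in P])
E
```

```text
top [(array([ 3.8726,  1.7074, -1.7374]), 0.72), (array([-17.4587,  12.4463,  17.8267]), 0.64)]
side [(array([-15.6713,   8.6456,  17.1305]), 0.81)]
[0.0056, 0.0011, -0.0072, 0.0209, 0.0112, 0.0233] dq/row 0.26 z 0.148 0.13
[0.0108, 0.0053, -0.0173, 0.0432, 0.0301, 0.0423] dq/row 0.31 z 0.157 0.14
[0.0121, 0.0154, -0.0289, 0.0655, 0.0490, 0.0614] dq/row 0.32 z 0.161 0.15
[0.0110, 0.0267, -0.0388, 0.0878, 0.0679, 0.0804] dq/row 0.29 z 0.162 0.15
[0.0076, 0.0372, -0.0453, 0.0990, 0.0774, 0.0899] dq/row 0.15 z 0.159 0.15
[-0.0017, 0.0420, -0.0392, 0.0990, 0.0774, 0.0899] dq/row 0.13 z 0.147 0.14
[-0.0093, 0.0453, -0.0337, 0.0990, 0.0774, 0.0899] dq/row 0.11 z 0.137 0.14
[-0.0093, 0.0453, -0.0337, 0.0990, 0.0774, 0.0899] dq/row 0.0 z 0.137 0.14
```

apply_moves([
  [0.0075,0.0,-0.005,0.01,0.005,0.01,0.0],
  [0.0115,0.003,-0.0145,0.03,0.02,0.03,0.0],
  [0.0121,0.0154,-0.0289,0.0655,0.049,0.0614,0.0],
  [0.011,0.0267,-0.0388,0.0878,0.0679,0.0804,0.0],
  [0.0076,0.0372,-0.0453,0.099,0.0774,0.09,0.0],
  [-0.0017,0.042,-0.0392,0.099,0.0774,0.09,0.0],
  [-0.0093,0.0453,-0.0337,0.099,0.0774,0.09,0.0],
  [-0.0093,0.0453,-0.0337,0.099,0.0774,0.09,0.0],
])

```text
time: 13.62
tcp_pos: [0.5325, 0.0375, 0.1354]
ee_rot: [-2.361, -0.872, -0.007]
contact_force: [-0.1, 0.3, -1.2]
gripper_width: 0.217
```

```bash
python3 - <<'E'
from roll import *
from ov import overlay
s=show(); overlay('16',4.8)
for t in ("cover_centre",):
  for n in ("top","side"):
    r=place_of(t,n);print(n,[(TR[1].inv().apply(cam2w(n,d['position'])-TR[0])*1e3,round(d['score'],2)) for d in r[:2]])
p,tR=pose(90,Cc=np.array([.036,.010,.05])); print(delta(p,tR,s))
Rm=R.from_euler('xyz',s['ee_rot']);print('down',Rm.inv().apply([0,0,-1]),'left',Rm.inv().apply(TR[1].apply([-1,0,0])))
E
```

```text
t 13.62 q [ 0.6092  0.1205  2.1003 -1.2035  1.2692  1.618 ] p [0.5325 0.0375 0.1354] rot [-2.3613 -0.8717 -0.0067] F [-0.098   0.3107 -1.2445] M [0.521  0.4225 0.0077] w 0.217
tip tray [36.879  22.6352 36.7689]
top [(array([-17.1835,  13.2796,  21.923 ]), 0.78)]
side [(array([-18.42  ,  11.0637,  21.3373]), 0.68)]
[ 0.0019 -0.0006  0.0003  0.0009  0.0011 -0.0003]
down [-0.7654  0.4527  0.4574] left [ 0.0006 -0.7102  0.704 ]
```

View pics/side16.png

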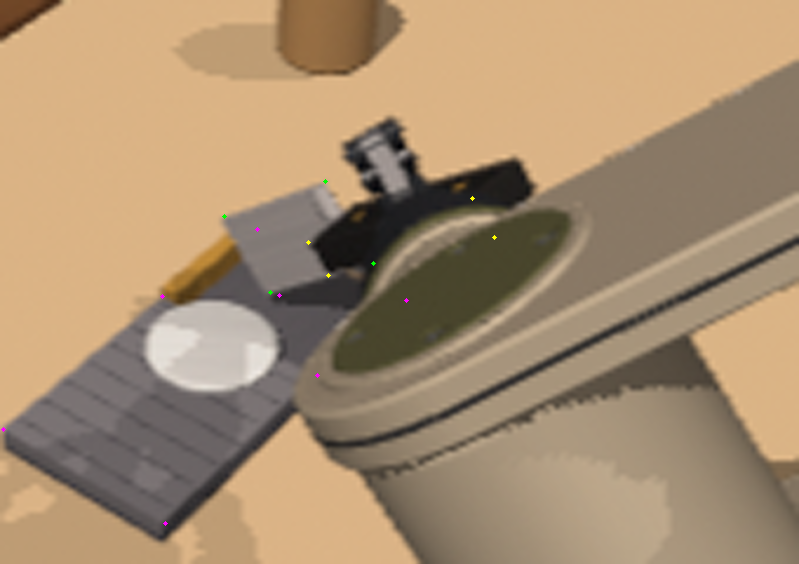

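View pics/top16.png

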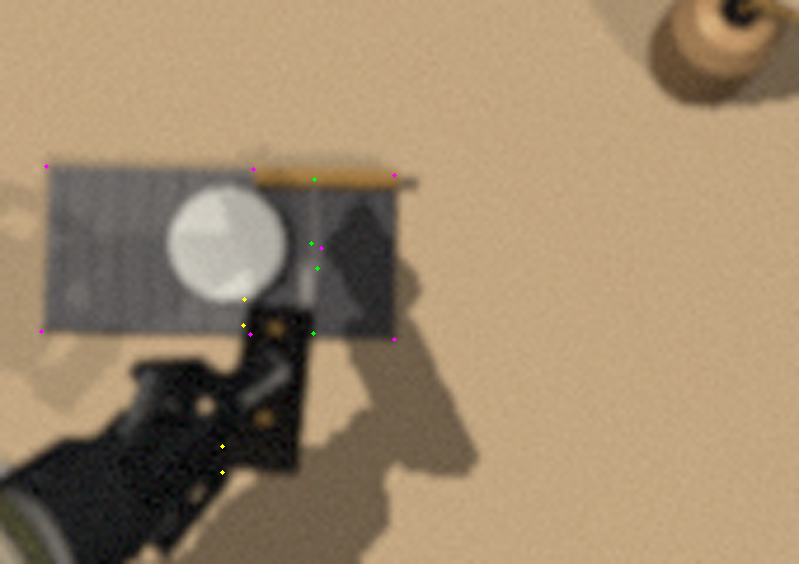

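apply_moves([
  [-0.0025,0.0015,0.0015,0,0,0,0.0],
  [-0.0054,0.0032,0.0032,0,0,0,0.0],
  [-0.0077,0.0045,0.0046,0,0,0,0.0],
  [-0.0077,0.0045,0.0046,0,0,0,0.0],
  [-0.0077,0.0045,0.0046,0,0,0,0.0],
])

```text
time: 14.23
tcp_pos: [0.5335, 0.039, 0.1268]
ee_rot: [-2.362, -0.874, -0.004]
contact_force: [0.0, -0.1, -1.6]
gripper_width: 0.217
```

```bash
python3 -c "
from h import *
show()"
```

```text
t 14.23 q [ 0.611   0.1443  2.0965 -1.211   1.2625  1.639 ] p [0.5335 0.039  0.1268] rot [-2.3621 -0.8735 -0.0042] F [ 0.0183 -0.1347 -1.6155] M [ 0.5264  0.4433 -0.0474] w 0.217
```

apply_moves([
  [-0.0008,0.0005,0.0005,0,0,0,0.0],
  [-0.0008,0.0005,0.0005,0,0,0,0.0],
])

```text
time: 14.4
tcp_pos: [0.5338, 0.0391, 0.1261]
ee_rot: [-2.361, -0.874, -0.005]
contact_force: [0.0, -0.3, -1.9]
gripper_width: 0.222
```

```bash
python3 -c "
from h import *
show()"
```

```text
t 14.4 q [ 0.6109  0.1462  2.0961 -1.2118  1.2616  1.6414] p [0.5338 0.0391 0.1261] rot [-2.3613 -0.8743 -0.0049] F [ 0.0266 -0.3062 -1.8538] M [0.5193 0.4278 0.0403] w 0.222
```

apply_moves([
  [-0.0008,0.0005,0.0005,0,0,0,0.0],
  [-0.0008,0.0005,0.0005,0,0,0,0.0],
])

```text
time: 14.57
tcp_pos: [0.5338, 0.039, 0.125]
ee_rot: [-2.361, -0.874, -0.005]
contact_force: [-0.4, -0.4, 0.2]
gripper_width: 0.22
```

```bash
python3 -c "
from h import *
show()"
```

```text
t 14.57 q [ 0.6108  0.1487  2.0959 -1.2125  1.2607  1.6438] p [0.5338 0.039  0.125 ] rot [-2.3611 -0.8743 -0.0051] F [-0.4464 -0.3794  0.2093] M [ 0.5024  0.3887 -0.004 ] w 0.22
```

apply_moves([
  [-0.0008,0.0005,0.0005,0,0,0,0.0],
  [-0.0008,0.0005,0.0005,0,0,0,0.0],
])

```text
time: 14.73
tcp_pos: [0.5338, 0.039, 0.1239]
ee_rot: [-2.361, -0.874, -0.005]
contact_force: [-0.7, 0.5, -1.6]
gripper_width: 0.214
```

```bash
python3 -c "
from roll import *
s=show()
Rm=R.from_euler('xyz',s['ee_rot']); Rtn=Rm*Rtool_in_turner(BETA).inv(); o=s['tcp_pos']-.0187*Rm.as_matrix()[:,1]-Rtn.apply([0,YG,ZG])
b=np.radians(4.8)
print(TR[1].inv().apply(o+Rtn.apply([-.025,.05+.085*np.cos(b),.085*np.sin(b)])-TR[0])*1e3)
"
```

```text
t 14.73 q [ 0.6107  0.1513  2.0958 -1.2132  1.2598  1.6461] p [0.5338 0.039  0.1239] rot [-2.3612 -0.8742 -0.0052] F [-0.7043  0.4739 -1.6217] M [0.5219 0.4413 0.0363] w 0.214
[35.2813  8.1432  6.3561]
```

apply_moves([
  [-0.0008,0.0005,0.0005,0,0,0,0.0],
  [-0.0008,0.0005,0.0005,0,0,0,0.0],
])

```text
time: 14.9
tcp_pos: [0.5338, 0.039, 0.1229]
ee_rot: [-2.361, -0.874, -0.005]
contact_force: [0.3, -0.6, -1.9]
gripper_width: 0.218
```

```bash
python3 -c "
from h import *
show()"
```

```text
t 14.9 q [ 0.6106  0.154   2.0955 -1.214   1.259   1.6485] p [0.5338 0.039  0.1229] rot [-2.3612 -0.8743 -0.0051] F [ 0.3086 -0.6416 -1.9088] M [0.4732 0.3637 0.0295] w 0.218
```

apply_moves([
  [-0.0006,0.0004,0.0004,0,0,0,0.0],
  [-0.0006,0.0004,0.0004,0,0,0,0.0],
])

```text
time: 15.07
tcp_pos: [0.534, 0.039, 0.1223]
ee_rot: [-2.361, -0.875, -0.005]
contact_force: [-1.1, 0.4, 0.0]
gripper_width: 0.216
```

```bash
python3 -c "
from h import *
show()"
```

```text
t 15.07 q [ 0.6106  0.1559  2.095  -1.2148  1.2585  1.6502] p [0.534  0.039  0.1223] rot [-2.3615 -0.8747 -0.0049] F [-1.0761  0.3568  0.0207] M [ 0.3855  0.2967 -0.0692] w 0.216
```

```bash
python3 - <<'E'
from roll import *
s=state();Rm=R.from_euler('xyz',s['ee_rot'])
up=np.array([0,0,1.]);L=TR[1].apply([-1,0,0]);F=TR[1].apply([0,1,0])
q=s['joint_pos']
for u,l,f in [(.006,0,0),(.0121,0,0),(.0121,.004,.001),(.0121,.009,.001),(.0121,.013,.001),(.0121,.017,.001),(.0121,.021,.001),(.0121,.025,.001),(.0121,.029,.001),(.0121,.033,.001),(.0121,.037,.001),(.0121,.040,.001)]:
    p=s['tcp_pos']+u*up+l*L+f*F; qn=best(p,Rm,q);print(u,l,Rm.inv().apply(p-s['tcp_pos']),margin(qn).min()); q=qn
E
```

```text
0.006 0 [ 0.0046 -0.0027 -0.0027] 0.12913397490996759
0.0121 0 [ 0.0093 -0.0055 -0.0055] 0.13311182655560772
0.0121 0.004 [ 0.0099 -0.0078 -0.0022] 0.13648187898455766
0.0121 0.009 [ 0.0099 -0.0113  0.0014] 0.14140554969031416
0.0121 0.013 [ 0.0099 -0.0141  0.0042] 0.14530616062906487
0.0121 0.017 [ 0.01  -0.017  0.007] 0.14917257471680823
0.0121 0.021 [ 0.01   -0.0198  0.0098] 0.15300468093433905
0.0121 0.025 [ 0.01   -0.0226  0.0127] 0.1568023763965256
0.0121 0.029 [ 0.01   -0.0255  0.0155] 0.16056556631912722
0.0121 0.033 [ 0.01   -0.0283  0.0183] 0.16429416395264118
0.0121 0.037 [ 0.01   -0.0312  0.0211] 0.1679880904860882
0.0121 0.04 [ 0.01   -0.0333  0.0232] 0.17073573947845877
```

apply_moves([
  [0.0046,-0.0027,-0.0027,0,0,0,0.0],
  [0.0093,-0.0055,-0.0055,0,0,0,0.0],
  [0.0093,-0.0055,-0.0055,0,0,0,0.0],
  [0.0099,-0.0078,-0.0022,0,0,0,0.0],
  [0.0099,-0.0099,0.0,0,0,0,0.0],
  [0.0099,-0.0099,0.0,0,0,0,0.0],
])

```text
time: 15.57
tcp_pos: [0.5351, 0.0467, 0.1342]
ee_rot: [-2.361, -0.875, -0.005]
contact_force: [-0.2, 0.7, -2.0]
gripper_width: 0.22
```

```bash
python3 -c "
from roll import *
s=show()
Rm=R.from_euler('xyz',s['ee_rot']); Rtn=Rm*Rtool_in_turner(BETA).inv(); o=s['tcp_pos']-.0187*Rm.as_matrix()[:,1]-Rtn.apply([0,YG,ZG])
b=np.radians(4.8)
print(TR[1].inv().apply(o+Rtn.apply([-.025,.05+.085*np.cos(b),.085*np.sin(b)])-TR[0])*1e3)
"
```

```text
t 15.57 q [ 0.6228  0.1413  2.0811 -1.1999  1.2769  1.6258] p [0.5351 0.0467 0.1342] rot [-2.3605 -0.8746 -0.0052] F [-0.1667  0.6618 -1.9683] M [ 0.4818  0.411  -0.0013] w 0.22
[27.4368  9.5241 16.7453]
```

apply_moves([
  [0,-0.0025,0.0025,0,0,0,0.0],
  [0,-0.005,0.005,0,0,0,0.0],
  [0,-0.008,0.0079,0,0,0,0.0],
  [0,-0.011,0.0109,0,0,0,0.0],
  [0,-0.014,0.0139,0,0,0,0.0],
  [0,-0.017,0.0168,0,0,0,0.0],
  [0,-0.0199,0.0197,0,0,0,0.0],
  [0,-0.022,0.0218,0,0,0,0.0],
])

```text
time: 16.23
tcp_pos: [0.5352, 0.0776, 0.1342]
ee_rot: [-2.361, -0.874, -0.005]
contact_force: [0.4, -1.0, -0.9]
gripper_width: 0.217
```

```bash
python3 - <<'E'
from roll import *
from ov import overlay
s=show(); overlay('17',4.8)
for t in ("cover_centre",):
  for n in ("top","side"):
    r=place_of(t,n);print(n,[(TR[1].inv().apply(cam2w(n,d['position'])-TR[0])*1e3,round(d['score'],2)) for d in r[:2]])
E
```

```text
t 16.23 q [ 0.6757  0.1926  2.0223 -1.1704  1.3193  1.6348] p [0.5352 0.0776 0.1342] rot [-2.3612 -0.8744 -0.0049] F [ 0.3546 -1.001  -0.9497] M [ 0.4787  0.4503 -0.0899] w 0.217
tip tray [-3.433  25.3151 35.854 ]
top [(array([-42.9356,  10.55  ,  19.3305]), 0.77)]
side [(array([-42.5061,   8.934 ,  19.3796]), 0.57)]
```

View pics/side17.png

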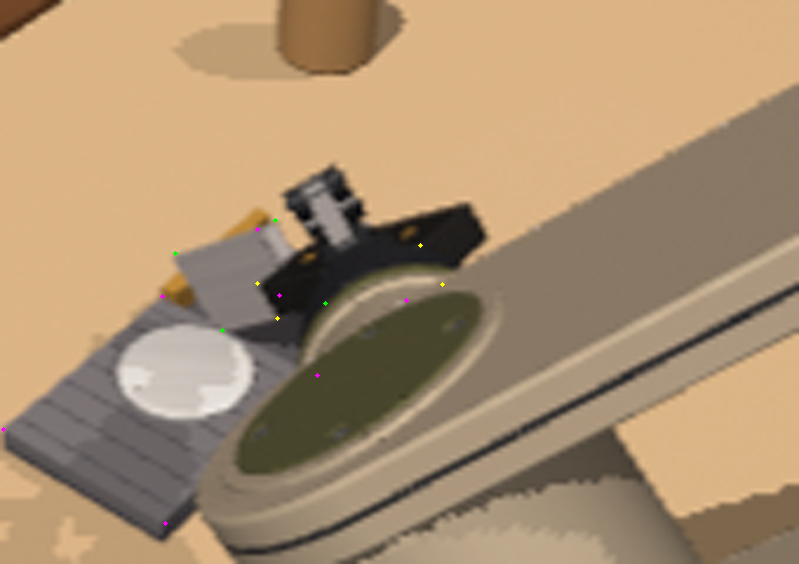

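View pics/top17.png

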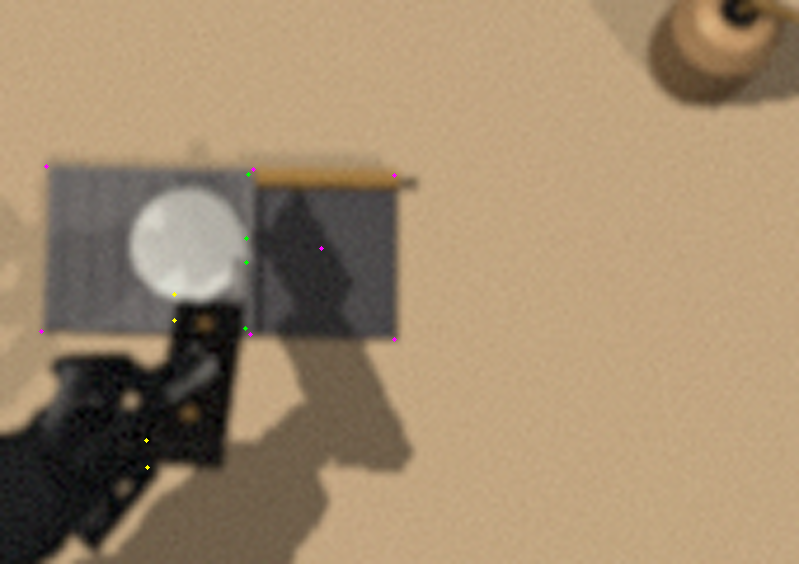

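```bash
cat > place.py <<'E'
from roll import *
def placepose(up=0.0,back=0.0):
    Rtn=Rt(15.96); o=np.array([.4715,-.247,0.])
    tR=Rtn*Rtool_in_turner(BETA); p=o+Rtn.apply([0,YG,ZG])+.0187*tR.as_matrix()[:,1]
    return p+[0,0,up]-back*tR.as_matrix()[:,1],tR
E
python3 - <<'E'
from place import *
s=state()
A=[(90,0,.052),(90,8,.06),(90,18,.07),(90,28,.078),(88,38,.082),(84,48,.086),(79,55,.09),(74,60,.09)]
print('call1');q=rows([pose(t,Cc=np.array([x*1e-3,.010,z])) for t,x,z in A],s)
B=[(69-5*i if i<9 else 24-4*(i-9), 60+5*(i+1), .01-.003*(i+1), .09) for i in range(16)]
print('rest');
for t,x,y,z in B:
    t=max(t,0);p,tR=pose(t,Cc=np.array([x*1e-3,y,z])); qn=best(p,tR,q)
    print(t,x,y,z,None if qn is None else (qn,margin(qn).min().round(2),(np.abs(qn-q)*12/np.array([2.39,2.39,2.79,3.14,3.14,3.14])).max().round(2))); q=qn if qn is not None else q
p,tR=placepose(.06);print(best(p,tR,q))
E
```

```text
call1
[0.0028, -0.0007, -0.0050, -0.0007, 0.0001, 0.0025] dq/row 0.09 z 0.139 0.17
[0.0089, 0.0013, -0.0143, -0.0007, 0.0001, 0.0025] dq/row 0.16 z 0.147 0.17
[0.0166, 0.0039, -0.0259, -0.0007, 0.0001, 0.0025] dq/row 0.19 z 0.157 0.17
[0.0227, 0.0074, -0.0366, -0.0007, 0.0001, 0.0025] dq/row 0.17 z 0.165 0.16
[0.0264, 0.0145, -0.0480, 0.0217, 0.0190, 0.0215] dq/row 0.31 z 0.17 0.17
[0.0304, 0.0236, -0.0618, 0.0666, 0.0567, 0.0594] dq/row 0.49 z 0.175 0.21
[0.0341, 0.0319, -0.0745, 0.1226, 0.1039, 0.1068] dq/row 0.54 z 0.18 0.28
[0.0343, 0.0409, -0.0837, 0.1787, 0.1511, 0.1542] dq/row 0.46 z 0.18 0.26
rest
69 65 0.007 0.09 (array([ 0.3085, -0.3831,  2.276 , -0.8824,  0.9843,  1.238 ]), np.float64(0.22), np.float64(0.47))
64 70 0.004 0.09 (array([ 0.2167, -0.4678,  2.3085, -0.7591,  0.9218,  1.1181]), np.float64(0.19), np.float64(0.47))
59 75 0.0009999999999999992 0.09 (array([ 0.1146, -0.5404,  2.3348, -0.6103,  0.8699,  0.9739]), np.float64(0.17), np.float64(0.57))
54 80 -0.002 0.09 (array([ 0.0036, -0.5969,  2.3542, -0.4378,  0.8336,  0.8076]), np.float64(0.15), np.float64(0.66))
49
[... 873 characters left out ...]
float64(0.35))
16 120 -0.026000000000000002 0.09 (array([-0.7974, -0.3641,  2.2531,  0.6673,  1.1021, -0.2675]), np.float64(0.25), np.float64(0.35))
12 125 -0.028999999999999998 0.09 (array([-0.8538, -0.2897,  2.2208,  0.7162,  1.153 , -0.3202]), np.float64(0.28), np.float64(0.37))
8 130 -0.032 0.09 (array([-0.904 , -0.2118,  2.1858,  0.7557,  1.2033, -0.3632]), np.float64(0.31), np.float64(0.39))
4 135 -0.034999999999999996 0.09 (array([-0.9483, -0.1318,  2.1486,  0.7877,  1.2528, -0.3979]), np.float64(0.35), np.float64(0.4))
0 140 -0.038 0.09 (array([-0.9876, -0.0505,  2.1095,  0.8137,  1.3014, -0.4251]), np.float64(0.39), np.float64(0.41))
[-1.1989 -0.1073  2.3023  1.0092  1.1223 -0.4588]
```

apply_moves([
  [0.001,0.003,-0.006,0,0,0,0.0],
  [0.0089,0.0013,-0.0143,0,0,0,0.0],
  [0.0166,0.0039,-0.0259,0,0,0,0.0],
  [0.0227,0.0074,-0.0366,0,0,0,0.0],
  [0.0264,0.0145,-0.048,0.0217,0.019,0.0215,0.0],
  [0.0304,0.0236,-0.0618,0.0666,0.0567,0.0594,0.0],
  [0.0341,0.0319,-0.0745,0.1226,0.1039,0.1068,0.0],
  [0.0343,0.0409,-0.0837,0.1787,0.1511,0.1542,0.0],
])

```text
time: 17.1
tcp_pos: [0.5332, -0.0115, 0.1812]
ee_rot: [-1.935, -0.829, -0.328]
contact_force: [-0.7, 0.0, -1.6]
gripper_width: 0.221
```

```bash
python3 - <<'E'
from place import *
s=show()
B=[(69-5*i if i<9 else 24-4*(i-9), 60+5*(i+1), .01-.003*(i+1), .09) for i in range(16)]
rows([pose(t,Cc=np.array([x*1e-3,y,z])) for t,x,y,z in B[:8]],s)
E
```

```text
t 17.1 q [ 0.3863 -0.2962  2.2411 -0.9802  1.0496  1.331 ] p [ 0.5332 -0.0115  0.1812] rot [-1.9351 -0.8287 -0.3279] F [-0.6983  0.0191 -1.6263] M [ 0.4093  0.4642 -0.0352] w 0.221
[-0.0004, 0.0059, -0.0110, 0.0532, 0.0450, 0.0477] dq/row 0.44 z 0.18 0.22
[-0.0005, 0.0121, -0.0227, 0.1092, 0.0922, 0.0951] dq/row 0.47 z 0.179 0.19
[-0.0010, 0.0186, -0.0341, 0.1652, 0.1394, 0.1425] dq/row 0.57 z 0.177 0.17
[-0.0021, 0.0255, -0.0452, 0.2213, 0.1866, 0.1900] dq/row 0.66 z 0.174 0.15
[-0.0037, 0.0326, -0.0559, 0.2773, 0.2338, 0.2374] dq/row 0.72 z 0.171 0.13
[-0.0058, 0.0400, -0.0662, 0.3334, 0.2809, 0.2848] dq/row 0.73 z 0.168 0.13
[-0.0084, 0.0475, -0.0761, 0.3894, 0.3281, 0.3322] dq/row 0.69 z 0.163 0.13
[-0.0115, 0.0551, -0.0856, 0.4455, 0.3753, 0.3796] dq/row 0.62 z 0.158 0.15
```

apply_moves([
  [-0.0004,0.0059,-0.011,0.0532,0.045,0.0477,0.0],
  [-0.0005,0.0121,-0.0227,0.1092,0.0922,0.0951,0.0],
  [-0.001,0.0186,-0.0341,0.1652,0.1394,0.1425,0.0],
  [-0.0021,0.0255,-0.0452,0.2213,0.1866,0.19,0.0],
  [-0.0037,0.0326,-0.0559,0.2773,0.2338,0.2374,0.0],
  [-0.0058,0.04,-0.0662,0.3334,0.2809,0.2848,0.0],
  [-0.0084,0.0475,-0.0761,0.3894,0.3281,0.3322,0.0],
  [-0.0115,0.0551,-0.0856,0.4455,0.3753,0.3796,0.0],
])

```text
time: 17.77
tcp_pos: [0.5082, -0.1087, 0.1593]
ee_rot: [-1.197, -0.445, -0.788]
contact_force: [-0.4, 0.4, -3.4]
gripper_width: 0.219
```

```bash
python3 - <<'E'
from place import *
s=show()
B=[(69-5*i if i<9 else 24-4*(i-9), 60+5*(i+1), .01-.003*(i+1), .09) for i in range(16)]
rows([pose(t,Cc=np.array([x*1e-3,y,z])) for t,x,y,z in B[8:]],s)
E
```

```text
t 17.77 q [-0.4662 -0.6164  2.3556  0.2867  0.8895  0.1135] p [ 0.5082 -0.1087  0.1593] rot [-1.1968 -0.4454 -0.7881] F [-0.4008  0.3771 -3.3612] M [0.0278 0.5587 0.0128] w 0.219
[0.0021, 0.0040, -0.0116, 0.0553, 0.0473, 0.0503] dq/row 0.52 z 0.153 0.17
[0.0042, 0.0075, -0.0231, 0.1114, 0.0945, 0.0977] dq/row 0.47 z 0.147 0.19
[0.0057, 0.0103, -0.0332, 0.1562, 0.1322, 0.1356] dq/row 0.35 z 0.142 0.22
[0.0069, 0.0132, -0.0431, 0.2010, 0.1700, 0.1736] dq/row 0.35 z 0.137 0.25
[0.0077, 0.0164, -0.0527, 0.2458, 0.2078, 0.2115] dq/row 0.37 z 0.131 0.28
[0.0082, 0.0197, -0.0622, 0.2907, 0.2455, 0.2494] dq/row 0.39 z 0.126 0.31
[0.0084, 0.0232, -0.0714, 0.3355, 0.2833, 0.2873] dq/row 0.4 z 0.12 0.35
[0.0083, 0.0268, -0.0803, 0.3803, 0.3211, 0.3253] dq/row 0.41 z 0.114 0.39
```

```bash
python3 - <<'E'
from place import *
s=state()
p1,r1=placepose(.06)
d=delta(p1,r1,s);print(d,np.linalg.norm(d[:3]),np.degrees(np.linalg.norm(d[3:])))
R0=R.from_euler('xyz',s['ee_rot']);q=s['joint_pos']
for k in np.linspace(.125,1,8):
    p=s['tcp_pos']+k*(p1-s['tcp_pos']); Rk=R0*R.from_rotvec(k*d[3:]); qn=best(p,Rk,q); print(None if qn is None else (qn,margin(qn).min())); q=qn
E
```

```text
[ 0.0209  0.0425 -0.1684  0.3682  0.6604  0.0649] 0.1749082739546564 43.481040264659555
(array([-0.5765, -0.6061,  2.3779,  0.4168,  0.9015,  0.0138]), np.float64(0.12206696377637494))
(array([-0.6842, -0.5781,  2.3922,  0.5384,  0.922 , -0.0818]), np.float64(0.10778201066076587))
(array([-0.7872, -0.5321,  2.3979,  0.6487,  0.9487, -0.1705]), np.float64(0.10214871767622569))
(array([-0.8841, -0.4694,  2.3946,  0.746 ,  0.9797, -0.2502]), np.float64(0.10536860320513508))
(array([-0.9738, -0.3923,  2.3828,  0.83  ,  1.0135, -0.3197]), np.float64(0.11723594675890592))
(array([-1.0562, -0.304 ,  2.3628,  0.9011,  1.049 , -0.378 ]), np.float64(0.13717391200076667))
(array([-1.1311, -0.2079,  2.3357,  0.9603,  1.0855, -0.4245]), np.float64(0.1643338211941736))
(array([-1.1989, -0.1073,  2.3023,  1.0092,  1.1223, -0.4588]), np.float64(0.19771944343106718))
```

apply_moves([
  [0.0026,0.0053,-0.021,0.046,0.0825,0.0081,0.0],
  [0.0052,0.0106,-0.0421,0.092,0.165,0.0162,0.0],
  [0.0078,0.0159,-0.0631,0.138,0.2476,0.0243,0.0],
  [0.0104,0.0212,-0.0842,0.184,0.33,0.0324,0.0],
  [0.0131,0.0266,-0.1052,0.23,0.4127,0.0406,0.0],
  [0.0157,0.0319,-0.1263,0.276,0.4953,0.0487,0.0],
  [0.0183,0.0372,-0.1473,0.322,0.5778,0.0568,0.0],
  [0.0209,0.0425,-0.1684,0.3682,0.6604,0.0649,0.0],
])

```text
time: 18.43
tcp_pos: [0.4505, -0.2534, 0.076]
ee_rot: [-0.701, 0.0, -1.296]
contact_force: [0.4, -0.0, -1.9]
gripper_width: 0.22
```

```bash
python3 - <<'E'
from place import *
s=show()
for u in (.06,.02,.006,.001): print(u,delta(*placepose(u),s))
E
```

```text
t 18.43 q [-1.2017 -0.1091  2.3047  1.0069  1.1202 -0.4572] p [ 0.4505 -0.2534  0.076 ] rot [-0.701   0.0005 -1.2962] F [ 0.4297 -0.0077 -1.8596] M [-0.1599  0.6139  0.0117] w 0.22
0.06 [-0.0003  0.0006  0.002   0.0029 -0.0029  0.0027]
0.02 [-0.0003  0.0264 -0.0285  0.0029 -0.0029  0.0027]
0.006 [-0.0003  0.0355 -0.0392  0.0029 -0.0029  0.0027]
0.001 [-0.0003  0.0387 -0.043   0.0029 -0.0029  0.0027]
```

apply_moves([
  [-0.0003,0.01,-0.01,0.0029,-0.0029,0.0027,0.0],
  [-0.0003,0.0215,-0.0225,0.0029,-0.0029,0.0027,0.0],
  [-0.0003,0.031,-0.034,0.0029,-0.0029,0.0027,0.0],
  [-0.0003,0.0355,-0.0392,0.0029,-0.0029,0.0027,0.0],
  [-0.0003,0.0375,-0.0415,0.0029,-0.0029,0.0027,0.0],
  [-0.0003,0.0375,-0.0415,0.0029,-0.0029,0.0027,0.0],
  [-0.0003,0.0375,-0.0415,0.0029,-0.0029,0.0027,0.0],
])

```text
time: 19.02
tcp_pos: [0.4534, -0.2512, 0.0209]
ee_rot: [-0.7, -0.002, -1.288]
contact_force: [-0.0, -0.6, -0.8]
gripper_width: 0.22
```

```bash
python3 - <<'E'
from place import *
s=show()
for u in (.003,.001,0,-.0005): print(u,delta(*placepose(u),s))
E
```

```text
t 19.02 q [-1.1934  0.0563  2.2879  1.0772  1.0441 -0.6046] p [ 0.4534 -0.2512  0.0209] rot [-0.7    -0.0015 -1.2884] F [-0.0194 -0.5853 -0.7999] M [-0.1941  0.5747 -0.0142] w 0.22
0.003 [ 0.001  -0.0008 -0.0016  0.0019  0.0036 -0.0019]
0.001 [ 0.001   0.0005 -0.0031  0.0019  0.0036 -0.0019]
0 [ 0.001   0.0012 -0.0039  0.0019  0.0036 -0.0019]
-0.0005 [ 0.001   0.0015 -0.0043  0.0019  0.0036 -0.0019]
```

apply_moves([
  [0,0.001,-0.0012,0.002,0,0,0.0],
  [0,0.0018,-0.0021,0.002,0,0,0.0],
  [0,0.0022,-0.0026,0.002,0,0,0.0],
  [0,0.0022,-0.0026,0.002,0,0,0.0],
])

```text
time: 19.35
tcp_pos: [0.4535, -0.2513, 0.0173]
ee_rot: [-0.698, -0.002, -1.289]
contact_force: [-0.3, 0.1, -0.7]
gripper_width: 0.219
```

```bash
python3 - <<'E'
from place import *
s=show()
E
```

```text
t 19.35 q [-1.1946  0.0693  2.2862  1.0846  1.0406 -0.6176] p [ 0.4535 -0.2513  0.0173] rot [-0.6979 -0.0017 -1.2887] F [-0.2634  0.0637 -0.6827] M [-0.1508  0.4609 -0.1125] w 0.219
```

apply_moves([
  [0,0.0004,-0.0004,0,0,0,0.0],
  [0,0.0004,-0.0004,0,0,0,0.012],
  [0,0.0004,-0.0004,0,0,0,0.03],
  [0,0.0004,-0.0004,0,0,0,0.06],
  [0,0.0004,-0.0004,0,0,0,0.0854],
  [0,0.0004,-0.0004,0,0,0,0.0854],
  [0,0.0004,-0.0004,0,0,0,0.0854],
])

```text
time: 19.93
tcp_pos: [0.4533, -0.2508, 0.0162]
ee_rot: [-0.698, -0.001, -1.289]
contact_force: [0.9, 0.4, 0.2]
gripper_width: 0.899
```

```bash
python3 - <<'E'
from place import *
s=show()
for n,x0,y0 in (("top",300,150),("side",280,100)):
  f=grab_frame(n)
  cv2.imwrite(f"pics/{n}20.png",cv2.resize(f[y0:y0+130,x0:x0+200,::-1],(800,520),interpolation=cv2.INTER_CUBIC))
E
```

```text
t 19.93 q [-1.1944  0.0718  2.2862  1.0853  1.0397 -0.6191] p [ 0.4533 -0.2508  0.0162] rot [-0.6982 -0.0006 -1.2886] F [0.8512 0.3609 0.1736] M [-0.081   0.3442  0.0453] w 0.899
```

View pics/side20.png

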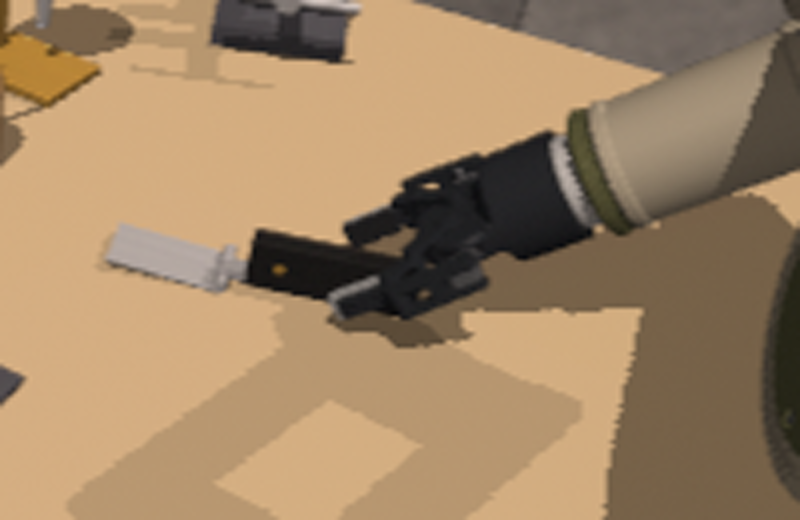

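View pics/top20.png

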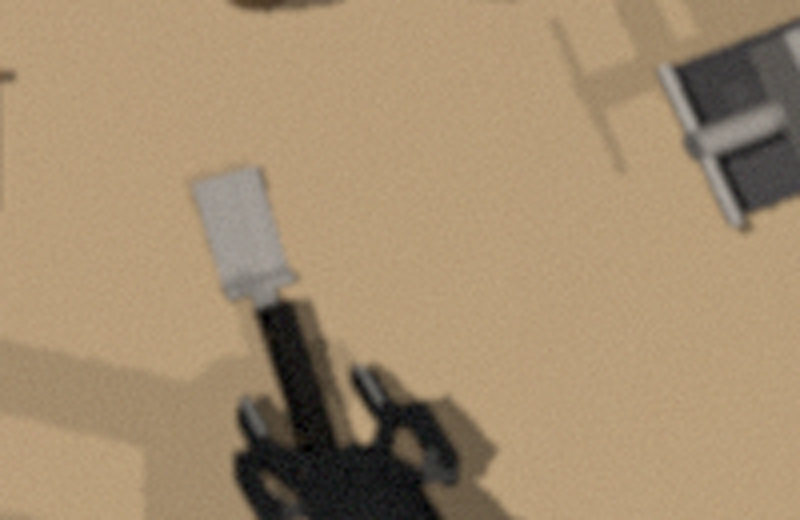

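Turner flat on the bench and released, fingers at (250,410) and (365,380) clear of the handle. Withdrawing straight back along the fingers.

apply_moves([
  [0,-0.015,0,0,0,0,0.0854],
  [0,-0.04,0,0,0,0,0.0854],
  [0,-0.07,0,0,0,0,0.0854],
  [0,-0.1,0,0,0,0,0.0854],
  [0,-0.12,0.02,0,0,0,0.0854],
  [0,-0.12,0.04,0,0,0,0.0854],
  [0,-0.12,0.04,0,0,0,0.0854],
  [0,-0.12,0.04,0,0,0,0.0854],
])

```text
time: 20.7
tcp_pos: [0.3898, -0.2698, 0.1247]
ee_rot: [-0.699, -0.004, -1.288]
contact_force: [-0.7, -0.7, 0.4]
gripper_width: 0.997
```

```bash
python3 - <<'E'
from place import *
s=show()
for n in ("top","side"):
  f=grab_frame(n); cv2.imwrite(f"pics/{n}21.png",cv2.resize(f[:,:,::-1],(768,576),interpolation=cv2.INTER_CUBIC))
  for t in ("cover_centre","turner","oil_can","reel_frame","drive_gear","knob_a"):
    r=place_of(t,n)
    print(t,n,[(cam2w(n,d['position']),round(d['score'],2)) for d in r[:2]])
  r=place_of("cover_centre",n);print([TR[1].inv().apply(cam2w(n,d['position'])-TR[0])*1e3 for d in r[:2]])
E
```

```text
t 20.7 q [-1.3741 -0.26    2.3223  0.9069  1.3207 -0.4399] p [ 0.3898 -0.2698  0.1247] rot [-0.6986 -0.0037 -1.288 ] F [-0.6573 -0.658   0.4413] M [-0.0785  0.3299  0.0096] w 0.997
cover_centre top [(array([0.6366, 0.0886, 0.0165]), 0.81)]
turner top [(array([ 0.471 , -0.2451, -0.003 ]), 0.87), (array([ 0.6292,  0.0457, -0.0028]), 0.45)]
oil_can top [(array([ 0.7607, -0.2381, -0.001 ]), 0.95)]
reel_frame top [(array([ 0.7064,  0.3314, -0.0018]), 0.84)]
drive_gear top [(array([ 0.4766,  0.2052, -0.0003]), 0.68)]
knob_a top [(array([ 0.4441,  0.3503, -0.0036]), 0.5), (array([ 0.5522,  0.3538, -0.003 ]), 0.38)]
[array([-39.2014,   8.9566,  16.5257])]
cover_centre side [(array([0.6381, 0.0931, 0.0191]), 0.89), (array([ 0.7652, -0.2372, -0.0012]), 0.21)]
turner side [(array([ 0.4773, -0.2455, -0.0036]), 0.64), (array([0.6318, 0.1188, 0.0129]), 0.44)]
oil_can side [(array([ 0.7616, -0.2387, -0.004 ]), 0.89)]
reel_frame side [(array([0.7116, 0.3291, 0.0025]), 0.75)]
drive_gear side []
knob_a side [(array([ 0.4372,  0.3493, -0.0016]), 0.73), (array([ 0.5536,  0.3605, -0.0047]), 0.57)]
[array([-43.7269,  10.5141,  19.1285]), array([285.6174, 140.1447,  -1.1568])]
```

View pics/side21.png

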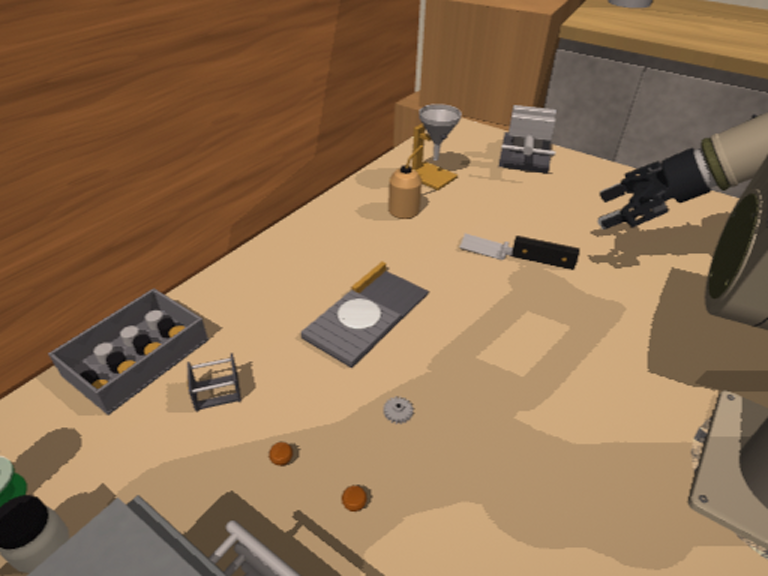

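View pics/top21.png

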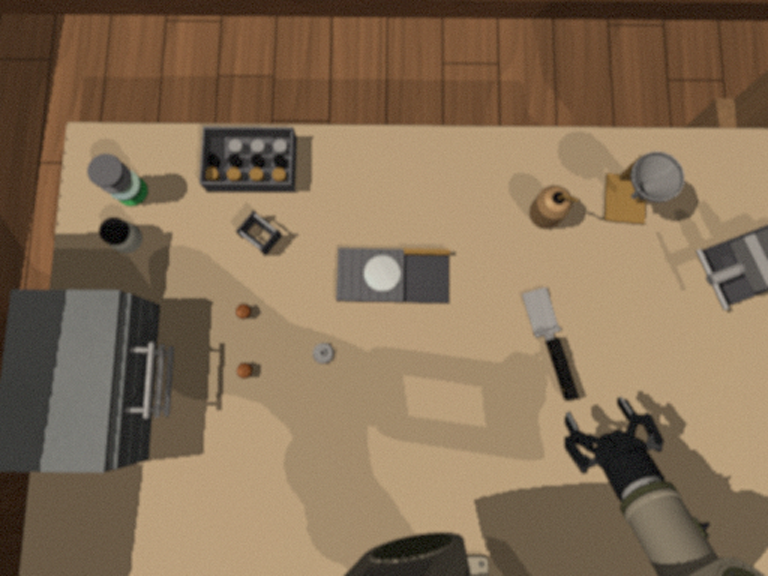

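The cover lies blank side up and wholly on the ledge (side view about (359,313)). The turner is flat on the bench at about (520,250), the bystanders have not moved, and the gripper is clear. I am handing in.

```bash
python3 -c "
from station import *
print(sign_off())"
```

```text
the job is handed in; nothing more can be done
None
```

The cover now lies flat and upside down on the raised ledge, and the job was handed in about 21 s into the 58 s limit.

**What I did:**
- **Scoop:** I gripped the turner by its handle and felt for the bay floor with light contact. The blade was bent up by about 4.8°. I then slid it under the cover at about 40° to the stop direction, which backed the cover into the corner of stop and step. The measured force stayed under about 6 N.
- **Flip:** I rolled the wrist past 90° so the cover tipped over the step. It landed upside down with about 20 mm hanging over the step.
- **Nudge:** I pushed it fully onto the ledge with the blade's edge.
- **Turner:** I laid it flat on the bench where it started, let go and backed the gripper away.

**Last checks:**
- **Cover:** The last two camera estimates put its centre at tray x about -39 and -44 mm and y about 9 and 10.5 mm, at ledge height, blank side up. Even the nearer estimate leaves its rim about 3 mm clear of the step.
- **Turner:** It is within a few millimetres of its original place and clear of the tray and cover.
- **Bystanders:** All are where they began, within measurement noise. The drive gear was missed by the network in the side view, but both pictures show it in place.
- **Gripper:** It never touched the cover.

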